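Hook the bottle shelf into the slotted upright and lock it

TASK

Hang the dark steel shelf bracket in the top two slots of the slotted upright and press it down until the upright's spring plunger snaps in and locks it fully home; feel your way rather than force it, because the upright is only hand-clamped and is driven down through its clamp by more than about 25 N. Then stand the small amber dropper bottle on the bracket's tray, keeping it upright all the way and setting it down gently.

Things in the scene. Friction and masses are not known exactly. Their poses are not given: they have to be found in the camera images.
- bracket: Loose shelf bracket of plain dark steel, 0.19-0.31 kg, standing on the desk as it will hang. Origin = grip centre, in the middle of its upright web, 38 mm above its underside. x points from tray to hooks, z up. The web is 12 mm thick (y), from x = -22 to +54 mm and z = -38 to +18 mm, free on both sides. Behind it a back plate 34 mm wide: back face at x = +58, top at z = +68 mm.
- hook (a point): On the bracket, 58 mm behind and 46 mm above its origin: middle of the underside of the upper hook's neck, in the back face. Two hooks 6 mm wide, 68 mm apart, stand behind the back plate: a level neck 8 mm high, and at its end a tab hanging 13 mm below the neck, slightly wedge-shaped, reaching 12 mm (lower hook 9 mm) behind the back face. Axes as the bracket's.
- tray (a point): On the bracket: centre of its tray's floor, 52 mm in front (-x) of and 34 mm below the bracket's origin. Inside the tray measures 58 mm (x) by 78 mm (y), rims 10 mm high.
- foot: Fixed grey clamp foot, plate 108 x 92 x 10 mm, bolted to the desk, clamping the slotted upright. Origin on the desk below the upright's front face, which lies in this frame's plane x = 0 and looks along -x, to the robot; hooks go in along +x. The upright is a galvanised channel 46 mm wide, 261 mm high, front sheet 4 mm, with three upright slots 10 mm wide, 58 mm high, one every 68 mm.
- slot (a point): Fixed to the foot: nominal middle of the top slot's lower edge, in the front face, 194 mm up; axes as the foot's. The upright was clamped by eye: its slots truly lie up to 14 mm higher or lower, to be felt or seen. Hooks go in with necks about 31 mm above the lower edges until the back plate is on the face, then down along the face till the necks rest on the edges (hook = true slot).
- plunger (a joint): Spring plunger behind the top slot, black knob at the upright's rear; m, 0 = out (rest). As the bracket goes down, a ramp on the upper hook pushes it back by about 0.003 m (6 N at rest, 12 N there); the bracket resists with about 4 to 13 N over the last 8 mm. In the final 2 mm before the hard stop it snaps back to 0 over the hook's square shoulder: locked.
- bottle_mid (a point): Middle of the small amber dropper bottle with black teat, half-way up, 51 mm above its foot: round, 34 mm in diameter to 62 mm above the foot, 102 mm high, 0.06-0.1 kg, standing on the desk; grip round the body. z is its axis.

How it is judged:
By the outcome, as a careful person would: the job done as asked, in the order asked, and still so for the second after the job is handed in, with the robot touching nothing.
It also fails if it takes over 58 s, if anything falls off the work surface, if the arm or the gripper's body presses on something with over 40 N, if the wrist force passes 120 N, or if a joint passes its speed limit or range.

ROBOT

A 6-joint arm with a two-finger parallel gripper is mounted at the origin on a cart in front of the work surface, level with it; the furniture and walls round the work are solid. World frame = base frame: x ahead of the robot, y to its left, z up, the work surface at z = 0. Lengths are in m, angles in degrees, forces in N, time in s.
With the tool pointing down it reaches from about 0.325 to 0.925 m from the base axis. Payload 3.1 kg.
Tool frame: the origin (TCP) lies at the very end of the fingers, on their centre line; the grasp point (between the pads) lies 19 mm behind it; y points along the fingers, x is the direction in which the jaws open and shut, and the axes are right-handed (so a half turn about y gives the same grasp; the last joint's range is limited). The gripper opens to 85 mm and grips with 20 to 120 N. Pads are 22 mm wide; open, the fingers measure 114 mm over their backs; the gripper's body (76 mm by 85 mm) begins 54 mm behind the grasp point. The pads swing forward as they close: fully open they stand 13 mm farther back than shut.
Start: joints at [-72.777, 12.427, 92.441, -0, 75.132, -6.429], TCP at [0.251, -0.573, 0.231] pointing down, gripper open.
Joint ranges: [-157.48, 157.48], [-44.54, 120.13], [17.64, 146.25], [-64.5, 244.5], [7.68, 150.69], [-147.95, 147.95]. Speed limits (degrees/s): [159.86, 159.86, 180, 180, 180, 180].

INTERFACE

Orientations are given as [roll, pitch, yaw] about the fixed x, y, z axes, in that order (R = Rz(yaw) Ry(pitch) Rx(roll)).
In Python, from cell import status, viewer, workorder gives the robot as it stands. The module is installed in compiled form; this text tells all that it offers.
- The arm moves only by the shell command python3 -m creep 'ROWS' [FORCE]. ROWS is JSON, a list of rows, each a list of 7 numbers: the gripper's target within -1 to 1 (shut at 1, half-way at 0, fully open at -1), then the shift along the tool's x, y, z in mm, then the turn, a rotation vector about the tool's x, y, z in degrees. In form: [[fingers, tx, ty, tz, rx, ry, rz], ...]. A call has 1 to 12 rows; each row is the pose to reach, as a shift and turn from the pose commanded when the call began, along the tool's axes at that moment; what a row does not reach only later rows make up. A row lasts 1/8 s, in which the tool goes at most 62.5 mm and 10.7 degrees, less where a joint would pass 70% of its speed; a pose out of reach is approached as far as the arm can. A call with a gripper value outside its range is refused whole. The fingers move at their own pace and stop on an object; FORCE is the grip in N (left out, the last holds). Time passes only in rows, so rows that repeat a pose let the fingers close. It gives the time, the measured TCP pose, the force and the opening at its end, in the units of the state.
- status.read_state(): the state, without advancing time (a new reading comes with each control period).
- viewer.camera(name): name is "side" or "top"; returns the picture (480x640x3 uint8, red, green, blue); there is no depth.
- viewer.camera_model(name): a dict with "fx", "fy", "cx", "cy" (pixels), "distortion" ([k1, k2, p1, p2, k3] as OpenCV has them; the pictures are not rectified), "R" (3x3) and "t" (3): a world point X has camera coordinates R X + t. Camera axes: x right, y down, z forward; pixel columns grow to the right and rows downward; lengths in m; the calibration is good to about 2 mm. A picture is of the moment at which its call begins. camera_model takes no time and is no camera call.
- workorder.hand_in(): hands the job in, once; it reports no verdict.
The state is a dict: "time": time; "q": joint angles; "qd": joint speeds; "joint_torque": joint torques, N m; "tool_pos": TCP position; "orientation": TCP orientation; "wrist_force": force on the tool from outside, world axes, zero at the start; "torque": the same for the moment, N m; "width": opening from 0.0 (shut) to 1.0 (fully open).
Only numpy, scipy, OpenCV 4.12 (cv2) and the standard library are available. Lean on these libraries where they do the work, as an engineer would, in place of code of your own. Each camera call takes 0.05 s, during which the arm holds its last target.

## Working session

There is one attempt and no reset: what is moved stays moved. The work goes in short steps, Python scripts to look and compute and a shell command to move; the robot and the scene stay as the last step left them, time stands still between calls to the robot, and variables do not carry over. Pictures are saved under pics/ and viewed, and the job is handed in when it is done.

```bash
mkdir -p pics; ls
python3 - <<'E'
from cell import status, viewer
import cv2, json
s=status.read_state(); print(s)
for n in ("side","top"):
    im=viewer.camera(n); cv2.imwrite(f"pics/{n}0.png",im[:,:,::-1]); print(n,viewer.camera_model(n))
E
```

```text
pics
{'time': 0.0, 'q': array([-7.27758695e+01,  1.24763914e+01,  9.25301260e+01,  1.33172429e-03,
        7.51318353e+01, -6.42935029e+00]), 'qd': array([-0.07339765,  0.08211331, -0.04660998,  0.03795377,  0.05950077,
        0.07800716]), 'joint_torque': array([-1.61721932e-04, -3.96846914e+01, -3.03853118e+01, -4.19738501e-05,
        9.63706785e-03,  8.38897677e-06]), 'tool_pos': array([ 0.25052555, -0.57169085,  0.22995722]), 'orientation': array([-89.98322928,   0.1373386 , -66.34684236]), 'wrist_force': array([ 0.52406235,  0.15340793, -0.31453703]), 'torque': array([ 0.01671713, -0.01777315, -0.01541349]), 'width': 1.000155911766092}
side {'fx': 547.0523582723217, 'fy': 547.0523582723217, 'cx': 320.4281450652827, 'cy': 237.82912547890808, 'distortion': array([0.04561197, 0.        , 0.        , 0.        , 0.        ]), 'R': array([[-0.99857882, -0.05187119,  0.01223595],
       [-0.0374685 ,  0.52001697, -0.85333373],
       [ 0.03790054, -0.85257946, -0.52122147]]), 't': array([0.58073067, 0.11218965, 1.04841663])}
top {'fx': 467.13400367446025, 'fy': 467.13400367446025, 'cx': 319.2825740586834, 'cy': 240.97533945045365, 'distortion': array([-0.04700724,  0.        ,  0.        ,  0.        ,  0.        ]), 'R': array([[-0.02614828, -0.99954855, -0.01479735],
       [-0.99488985,  0.02746475, -0.09715906],
       [ 0.0975216 ,  0.0121812 , -0.99515886]]), 't': array([0.07960559, 0.58541659, 0.95602899])}
```

View pics/side0.png

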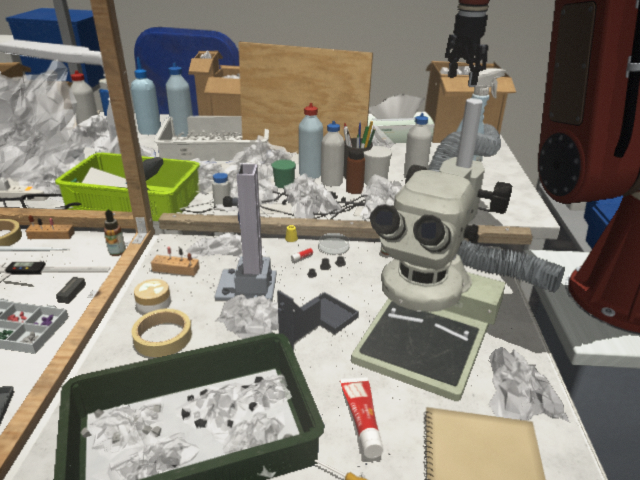

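View pics/top0.png

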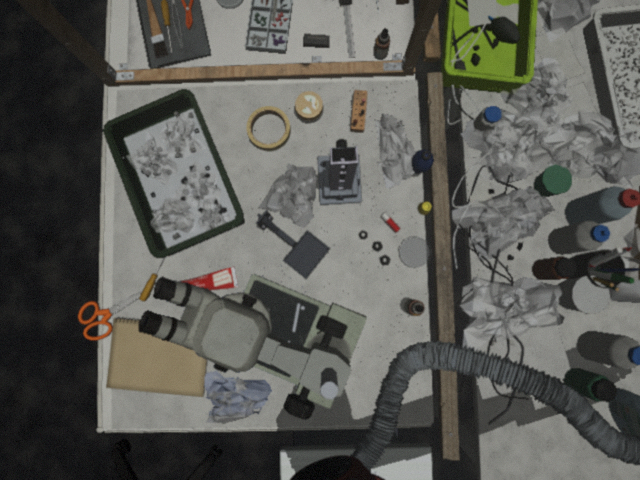

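The side view shows the upright at about (250,215), the bracket at about (310,320) and a dropper bottle at (113,235). In the top view the upright is at (342,172), the bracket at (295,243), one dropper bottle at (382,42), and a second brownish object at (415,306). I'll set up ray casting and zoom in.

```bash
cat > h.py <<'E'
import numpy as np, cv2
from cell import status, viewer
M={n:viewer.camera_model(n) for n in("side","top")}
def ray(n,px):
    m=M[n];K=np.array([[m['fx'],0,m['cx']],[0,m['fy'],m['cy']],[0,0,1]])
    u=cv2.undistortPoints(np.array([[px]],float),K,np.array(m['distortion'],float))[0,0]
    R=np.array(m['R']);t=np.array(m['t']);return -R.T@t, R.T@np.array([u[0],u[1],1.])
def onz(n,px,z):
    c,d=ray(n,px);return c+d*(z-c[2])/d[2]
def tri(ps,pt):
    c1,d1=ray("side",ps);c2,d2=ray("top",pt)
    d1/=np.linalg.norm(d1);d2/=np.linalg.norm(d2)
    A=np.c_[d1,-d2];s=np.linalg.lstsq(A,c2-c1,rcond=None)[0]
    a=c1+s[0]*d1;b=c2+s[1]*d2;return (a+b)/2,np.linalg.norm(a-b)
def proj(n,X):
    m=M[n];K=np.array([[m['fx'],0,m['cx']],[0,m['fy'],m['cy']],[0,0,1]])
    return cv2.projectPoints(np.array([X],float),cv2.Rodrigues(np.array(m['R']))[0],np.array(m['t'],float),K,np.array(m['distortion'],float))[0].reshape(-1,2)
def crop(n,im,x0,y0,x1,y1,k,name):
    c=cv2.resize(im[y0:y1,x0:x1],None,fx=k,fy=k,interpolation=cv2.INTER_CUBIC)[:,:,::-1].copy()
    for x in range((x0+9)//10*10,x1,10):
        cv2.line(c,((x-x0)*k,0),((x-x0)*k,4 if x%50 else 12),(0,0,255),1)
        if x%20==0: cv2.putText(c,str(x),((x-x0)*k,22),0,.35,(0,0,255),1)
    for y in range((y0+9)//10*10,y1,10):
        cv2.line(c,(0,(y-y0)*k),(5,(y-y0)*k),(0,0,255),1)
        if y%20==0: cv2.putText(c,str(y),(8,(y-y0)*k+4),0,.35,(0,0,255),1)
    cv2.imwrite("pics/"+name,c)
E
python3 - <<'E'
from h import *
s=cv2.imread("pics/side0.png")[:,:,::-1];t=cv2.imread("pics/top0.png")[:,:,::-1]
crop("side",s,200,150,370,350,4-1,"s1.png"); crop("top",t,240,120,400,300,3,"t1.png")
a=cv2.imread("pics/s1.png");b=cv2.imread("pics/t1.png")
crop("top",t,370,20,440,80,6,"t2.png");crop("side",s,90,200,150,270,6,"s2.png");crop("top",t,390,280,450,330,6,"t3.png")
ims=[cv2.imread("pics/%s.png"%n) for n in("t2","s2","t3")]
H=max(i.shape[0] for i in ims);W=sum(i.shape[1] for i in ims)
c=np.zeros((H,W,3),np.uint8);x=0
for i in ims:c[:i.shape[0],x:x+i.shape[1]]=i;x+=i.shape[1]
cv2.imwrite("pics/b.png",cv2.resize(c,None,fx=.68,fy=.68))
H=max(a.shape[0],b.shape[0]);c=np.zeros((600,a.shape[1]+b.shape[1],3),np.uint8);c[:a.shape[0],:a.shape[1]]=a;c[:b.shape[0],a.shape[1]:]=b
cv2.imwrite("pics/a.png",cv2.resize(c,None,fx=.8,fy=.8)); 
print(onz("top",(382,52),0),onz("side",(115,254),0),onz("top",(415,308),0),tri((111,212),(386,32)))
E
```

```text
[ 1.01837982 -0.08984819  0.        ] [ 1.0163823  -0.07738872  0.        ] [ 0.44038726 -0.13693006  0.        ] (array([ 1.01122101, -0.08676029,  0.09566189]), np.float64(0.001885455895868762))
```

View pics/s1.png

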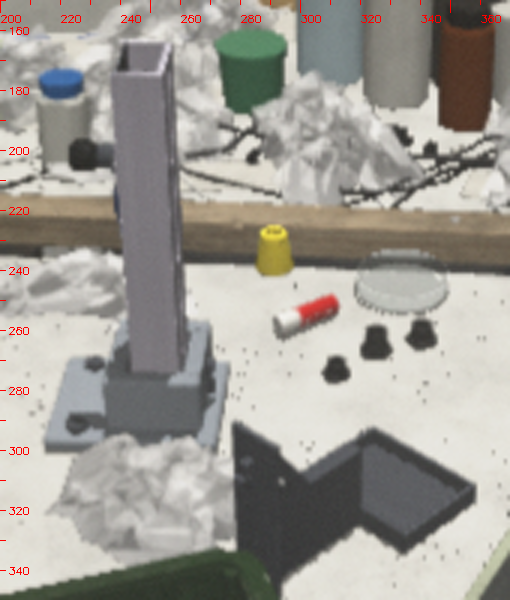

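View pics/t1.png

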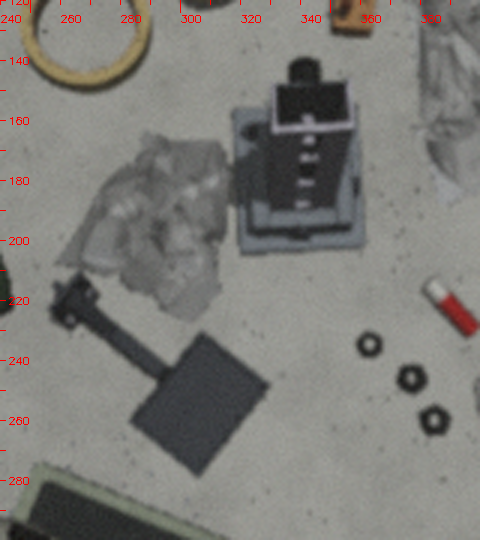

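View pics/b.png

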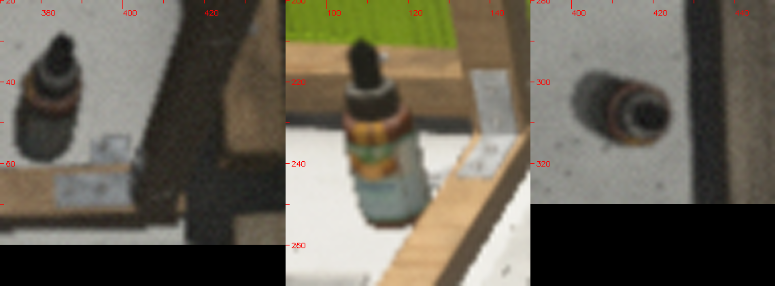

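Run:
```python
from h import *
np.set_printoptions(precision=3,suppress=True)
print("campos",{n:-M[n]['R'].T@M[n]['t'] for n in M})
print("bottle proj side z0,.102",proj("side",[.45,-.14,0]),proj("side",[.45,-.14,.102]))
print("near bottle",onz("top",(415.5,308),.062),onz("top",(418,308),.1))
print("far bottle bottom width", [onz("side",p,0) for p in((109.5,250),(125,254))])
print("scope column top",tri((470,101),(330,376)), "eyepieces",tri((388,222),(178,290)),"knob",tri((495,196),(298,404)))
print("upright top corners: front-left/right", tri((238,171),(331,163)),[onz("top",p,.261) for p in((331,163),(354,161),(352,147),(330,148))])
for p in ((238,172),(264,168),(273,160)): print(p)
print("tray corners z=.014",[onz("top",p,.014) for p in((304,231),(326,248),(301,278),(280,260))])
print("back plate top",tri((278,291),(262,217)),tri((278,291),(268,212)))
for z in (0.05,0.15,0.25): print("hose top cam",z,onz("top",(410,355),z),proj("side",onz("top",(410,355),z)))
```

```text
campos {'side': array([0.544, 0.866, 0.635]), 'top': array([0.491, 0.052, 1.009])}
bottle proj side z0,.102 [[384.477 248.237]] [[388.104 206.617]]
near bottle [ 0.443 -0.126  0.062] [ 0.445 -0.124  0.1  ]
far bottle bottom width [array([ 1.033, -0.092,  0.   ]), array([ 0.996, -0.079,  0.   ])]
scope column top (array([0.368, 0.051, 0.384]), np.float64(0.012975744916432523)) eyepieces (array([0.49 , 0.277, 0.302]), np.float64(0.00400004910682865)) knob (array([0.31 , 0.101, 0.255]), np.float64(0.004334245940459514))
upright top corners: front-left/right (array([0.708, 0.039, 0.251]), np.float64(0.024496632894839186)) [array([0.692, 0.038, 0.261]), array([0.695, 0.001, 0.261]), array([0.718, 0.003, 0.261]), array([0.718, 0.039, 0.261])]
(238, 172)
(264, 168)
(273, 160)
tray corners z=.014 [array([0.611, 0.096, 0.014]), array([0.573, 0.05 , 0.014]), array([0.511, 0.105, 0.014]), array([0.55 , 0.149, 0.014])]
back plate top (array([0.635, 0.174, 0.11 ]), np.float64(0.011669918856587856)) (array([0.642, 0.162, 0.102]), np.float64(0.0024348850676302945))
hose top cam 0.05 [ 0.349 -0.113  0.05 ] [[436.005 236.584]]
hose top cam 0.15 [ 0.364 -0.096  0.15 ] [[435.77  196.942]]
hose top cam 0.25 [ 0.379 -0.079  0.25 ] [[435.57  151.974]]
```

Run:
```python
from h import *
s=cv2.imread("pics/side0.png")[:,:,::-1];t=cv2.imread("pics/top0.png")[:,:,::-1]
crop("top",t,245,205,305,265,10,"t4.png"); crop("top",t,310,130,370,210,7,"t5.png"); crop("side",s,400,0,580,300,2,"s5.png");crop("side",s,225,150,285,300,4,"s6.png")
```

```text
(no output)
```

View pics/t4.png

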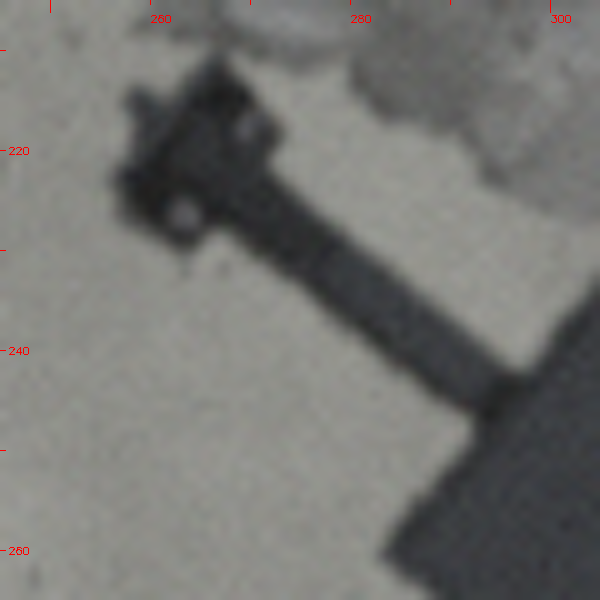

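View pics/t5.png

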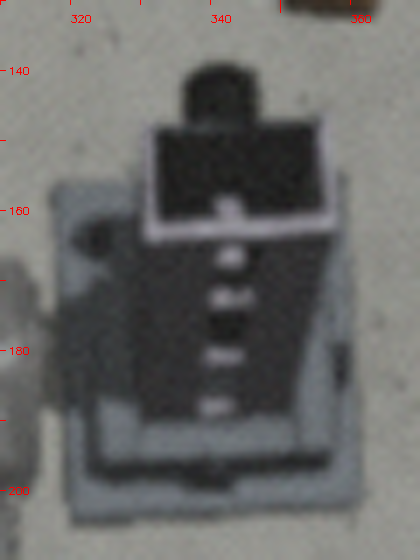

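View pics/s5.png

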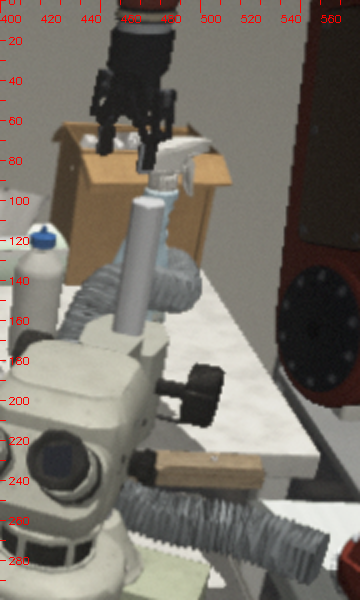

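View pics/s6.png

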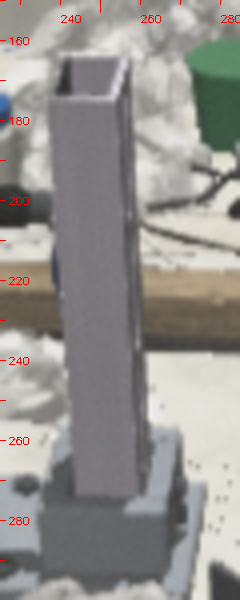

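The eyepieces and column of the microscope stand up to about 0.38 m high. The near bottle is at about (0.444,-0.125): its body top and teat top agree at their given heights, which confirms it. The far bottle lies beyond reach. Next I'll measure the bracket, foot and slots more finely.

Run:
```python
from h import *
np.set_printoptions(precision=4,suppress=True)
t=cv2.imread("pics/top0.png");g=cv2.cvtColor(t,cv2.COLOR_BGR2GRAY)
m=np.zeros_like(g);m[205:282,250:332]=(g[205:282,250:332]<80).astype(np.uint8)
n,l,st,c=cv2.connectedComponentsWithStats(m);k=l[255,300];bm=(l==k).astype(np.uint8)
print("comp",st[k])
tr=cv2.morphologyEx(bm,cv2.MORPH_OPEN,np.ones((15,15),np.uint8))
cs=max(cv2.findContours(tr,0,2)[0],key=cv2.contourArea);r=cv2.minAreaRect(cs);print("tray rect",r)
P=np.array([onz("top",p,.014) for p in cv2.boxPoints(r)]);print(P,np.linalg.norm(np.diff(P,axis=0),axis=1),P.mean(0))
# web: midline points at z=.056, between tray and plate
ys,xs=np.nonzero(bm)
W=np.array([onz("top",(x,y),.056) for x,y in zip(xs,ys)])[:,:2]
for yaw in (46,48,50,52,54):
    a=np.radians(yaw);u=np.array([np.cos(a),np.sin(a)]);v=np.array([-u[1],u[0]])
    s=(W-P.mean(0)[:2])@u;q=(W-P.mean(0)[:2])@v
    out=[]
    for s0 in np.arange(.045,.09,.008):
        k=(s>s0)&(s<s0+.008);out.append((q[k].min()+q[k].max())/2*1e3)
    print(yaw,np.round(out,1))
print("plate",[onz("top",p,.01)[:2] for p in((319,204),(361.5,202),(357.5,154),(316.5,157))])
print("front top edge",[onz("top",p,.261)[:2] for p in((330,164),(357,162))])
```

```text
comp [ 257  211   72   67 1507]
tray rect ((306.5, 253.5), (33.0, 31.0), 90.0)
[[0.5991 0.1245 0.014 ]
 [0.5972 0.058  0.014 ]
 [0.5266 0.0599 0.014 ]
 [0.5284 0.1259 0.014 ]] [0.0665 0.0706 0.0661] [0.5628 0.0921 0.014 ]
46 [6.1 7.2 7.6 7.9 8.4 8.7]
48 [4.4 5.2 5.3 5.4 5.6 5.6]
50 [2.7 3.2 3.  2.8 2.8 2.5]
52 [ 1.1  1.2  0.7  0.3  0.  -0.7]
54 [-0.6 -0.8 -1.5 -2.3 -2.8 -3.8]
plate [array([0.6697, 0.0626]), array([ 0.6715, -0.0296]), array([ 0.7783, -0.0247]), array([0.7743, 0.0653])]
front top edge [array([0.6908, 0.0401]), array([ 0.6928, -0.0041])]
```

Run:
```python
from h import *
np.set_printoptions(precision=4,suppress=True)
t=cv2.imread("pics/top0.png");g=cv2.cvtColor(t,cv2.COLOR_BGR2GRAY)
m=np.zeros_like(g);m[205:282,250:332]=(g[205:282,250:332]<85).astype(np.uint8)
n,l,st,c=cv2.connectedComponentsWithStats(m);k=l[255,300];bm=(l==k).astype(np.uint8)
tr=cv2.morphologyEx(bm,cv2.MORPH_OPEN,cv2.getStructuringElement(cv2.MORPH_ELLIPSE,(15,15)))
cs=max(cv2.findContours(tr,0,2)[0],key=cv2.contourArea);r=cv2.minAreaRect(cs);print("tray rect",r)
P=np.array([onz("top",p,.014) for p in cv2.boxPoints(r)]);D=np.diff(P,axis=0);print(P,np.linalg.norm(D,axis=1),P.mean(0),np.degrees(np.arctan2(D[:,1],D[:,0])))
o=np.array([.692,.018]);yaw=np.radians(2)
for z in(194,126,58):
  for d in(-14,0,14):
    print(z,d,"front low",proj("top",[.692,.018,(z+d)/1e3])[0],"rear low",proj("top",[.696,.018,(z+d)/1e3])[0],"front high",proj("top",[.692,.018,(z+d+58)/1e3])[0])
print("face foot",proj("top",[.692,.018,.05])[0])
print([int(v) for v in g[150:196,341]],[int(v) for v in g[150:196,342]])
```

```text
tray rect ((305.32928466796875, 253.4634246826172), (31.07857894897461, 38.41874694824219), 38.65980911254883)
[[0.5529 0.1464 0.014 ]
 [0.616  0.0936 0.014 ]
 [0.5728 0.0427 0.014 ]
 [0.5102 0.0955 0.014 ]] [0.0823 0.0668 0.0819] [0.563  0.0945 0.014 ] [ -39.916  -130.3448  139.8426]
194 -14 front low [341.855  174.6531] rear low [341.7855 172.4904] front high [342.9956 166.466 ]
194 0 front low [342.116  172.7806] rear low [342.045  170.5828] front high [343.2962 164.3077]
194 14 front low [342.3857 170.8444] rear low [342.3134 168.6105] front high [343.6078 162.0706]
126 -14 front low [340.7004 182.9387] rear low [340.6366 180.9313] front high [341.6738 175.9535]
126 0 front low [340.924  181.3344] rear low [340.8591 179.2969] front high [341.9287 174.1244]
126 14 front low [341.1546 179.6799] rear low [341.0885 177.6113] front high [342.1921 172.234 ]
58 -14 front low [339.7042 190.0842] rear low [339.6455 188.2116] front high [340.5448 184.055 ]
58 0 front low [339.898  188.6946] rear low [339.8382 186.7958] front high [340.7636 182.4853]
58 14 front low [340.0974 187.2645] rear low [340.0366 185.3387] front high [340.9891 180.8669]
face foot [339.7866 189.4936]
[36, 34, 36, 34, 37, 32, 33, 52, 86, 115, 111, 123, 143, 121, 74, 80, 104, 99, 61, 39, 55, 95, 130, 109, 58, 35, 33, 33, 38, 69, 115, 109, 65, 52, 59, 59, 75, 110, 115, 82, 89, 108, 115, 114, 106, 76] [42, 36, 32, 34, 39, 37, 32, 48, 100, 128, 133, 138, 145, 121, 83, 104, 137, 115, 66, 41, 47, 95, 119, 105, 54, 34, 35, 34, 36, 63, 108, 105, 69, 53, 59, 54, 68, 97, 99, 80, 88, 99, 117, 117, 105, 71]
```

Run:
```python
from h import *
np.set_printoptions(precision=4,suppress=True)
s=cv2.imread("pics/side0.png")[:,:,::-1];t=cv2.imread("pics/top0.png")[:,:,::-1]
crop("side",s,228,155,268,215,10,"s7.png");crop("top",t,322,135,364,175,12,"t7.png")
print(tri((252.5,174.5),(330,164)),tri((235,175),(331,148)))
```

```text
(array([0.6949, 0.04  , 0.2485]), np.float64(0.001567297378828196)) (array([0.7241, 0.0375, 0.2452]), np.float64(0.003135981705339916))
```

View pics/s7.png

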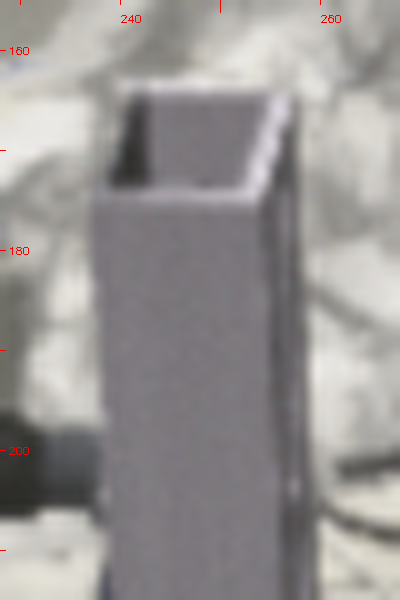

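View pics/t7.png

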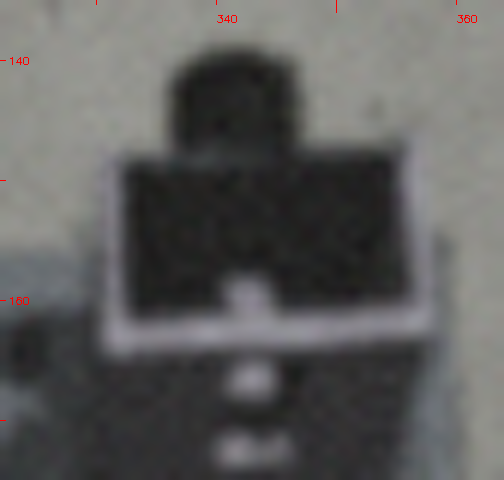

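```bash
python3 -m creep '[[-1,0,-60,0,0,0,0],[-1,0,-120,0,0,0,0],[-1,0,-180,0,0,0,0],[-1,0,-200,0,0,0,0],[-1,0,-200,0,0,0,0]]' 80
python3 - <<'E'
from h import *
np.set_printoptions(precision=4,suppress=True)
s=status.read_state();print(s['time'],s['q'],s['tool_pos'],s['orientation'],s['wrist_force'])
# two poses, link fit guess
q0=np.array([12.427,92.441]);
print("top edge", [onz("top",p,.247)[:2] for p in((330.2,163.8),(357,162))], tri((253.5,174.8),(330.2,163.8)),tri((236.8,174.5),(330.7,147.5)))
E
```

```text
time: 0.72
tool_pos: [0.2509, -0.573, 0.4328]
orientation: [-90.0, -0.2, -66.3]
wrist_force: [0.7, -0.2, -0.8]
width: 1.002
0.725 [-72.7758   7.5396  76.9647  -0.0009  95.3214  -6.4301] [ 0.2509 -0.573   0.4328] [-90.0204  -0.1731 -66.3458] [ 0.7028 -0.1817 -0.8424]
top edge [array([0.6948, 0.0396]), array([ 0.6966, -0.0052])] (array([0.6943, 0.0396, 0.2481]), np.float64(0.0004451673229731303)) (array([0.7226, 0.0379, 0.2468]), np.float64(0.000394526340473021))
```

```bash
python3 - <<'E'
from h import *
np.set_printoptions(precision=4,suppress=True)
for a,b in (((550,270),(365,450)),((498,140),(640,420)),((498,140),(560,400)),((498,140),(480,360)),((440,150),(480,360)),((470,250),(400,360)),((460,255),(420,350)),((450,150),(450,350))): print(a,b,tri(a,b))
E
python3 -m creep '[[-1,-42,0,49,0,0,0],[-1,-84,0,98,0,0,0],[-1,-126,0,147,0,0,0],[-1,-168,0,196,0,0,0],[-1,-168,-100,196,0,0,0],[-1,-168,-100,196,0,0,0],[-1,-168,-100,196,0,0,0]]'
python3 - <<'E'
from h import *
np.set_printoptions(precision=4,suppress=True)
s=status.read_state();print(s['time'],s['q'],s['tool_pos'],np.hypot(*s['tool_pos'][:2]))
E
```

```text
(550, 270) (365, 450) (array([ 0.1546, -0.0157,  0.0429]), np.float64(0.013865089657791936))
(498, 140) (640, 420) (array([ 0.1779, -0.5413,  0.098 ]), np.float64(0.07706666674207799))
(498, 140) (560, 400) (array([ 0.2378, -0.3477,  0.1719]), np.float64(0.08476770125568894))
(498, 140) (480, 360) (array([ 0.3057, -0.181 ,  0.2382]), np.float64(0.12220194269570067))
(440, 150) (480, 360) (array([ 0.3538, -0.2055,  0.2027]), np.float64(0.011571310078179924))
(470, 250) (400, 360) (array([ 0.3098, -0.0905,  0.0347]), np.float64(0.05504861163519284))
(460, 255) (420, 350) (array([ 0.3191, -0.1404, -0.0095]), np.float64(0.0625622607264168))
(450, 150) (450, 350) (array([ 0.3607, -0.1467,  0.2267]), np.float64(0.04152415393442011))
time: 1.6
tool_pos: [0.3634, -0.3398, 0.5318]
orientation: [-90.0, -0.1, -66.3]
wrist_force: [-0.2, -0.8, -0.4]
width: 0.998
1.6 [-51.1681  -7.7616  82.0889   0.002  105.5952  15.123 ] [ 0.3634 -0.3398  0.5318] 0.49753300208414347
```

Run:
```python
import numpy as np
D=[(12.427,104.868,.6256,.231),(7.54,84.504,.6255,.4328),(-7.762,74.327,.4975,.5318)]
A=[];b=[]
for q,s,r,z in D:
    q,s=np.radians([q,s])
    A+= [[1,np.sin(q),np.sin(s),np.cos(s),0],[0,np.cos(q),np.cos(s),-np.sin(s),1]];b+=[r,z]
print(np.linalg.lstsq(np.array(A),np.array(b),rcond=None))
# constrained a=0
A=np.array(A);print(np.linalg.lstsq(A[:,1:],np.array(b),rcond=None))
```

```text
(array([ 0.00430004,  0.45280294,  0.55842215,  0.06180429, -0.0081423 ]), array([1.31220436e-08]), np.int32(5), array([2.98599715, 2.43449878, 0.27274553, 0.27058399, 0.09711287]))
(array([ 0.45478785,  0.562431  ,  0.06315104, -0.00893305]), array([2.62959163e-06]), np.int32(4), array([2.98474648, 1.73415249, 0.27272158, 0.09811505]))
```

Run:
```python
from h import *
from scipy.optimize import fsolve
for h in(.2,.3,.35,.4,.45): print(h,proj("side",[0,.0,h])[0],proj("side",[0,.12,h])[0])
L1,L2,e,k=.4548,.5624,.0632,-.0089
def sol(r,z):
    f=lambda x:[L1*np.sin(x[0])+L2*np.sin(x[1])+e*np.cos(x[1])-r,L1*np.cos(x[0])+L2*np.cos(x[1])-e*np.sin(x[1])+k-z]
    return fsolve(f,np.radians([10,100]))
for n,r,z in(("bracket",.612,.02),("bracketup",.612,.3),("hang",.638,.15),("bottle",.462,.036),("bottleup",.462,.2),("tray",.58,.17)):
    x=sol(r,z); q2,s=np.degrees(x)
    # forearm height above shoulder height h: elbow & wrist
    el=np.array([L1*np.sin(x[0]),L1*np.cos(x[0])]);wr=el+[L2*np.sin(x[1])+e*np.cos(x[1]),L2*np.cos(x[1])-e*np.sin(x[1])]
    eo=el+e*np.array([np.cos(x[1]),-np.sin(x[1])])
    t=(.37-eo[0])/(wr[0]-eo[0]) if wr[0]>.37 else 1
    print(n,np.round([q2,s-q2,180-s],1),"elbow",el.round(3),"wrist",wr.round(3),"axis at r=.37 rel shoulder",(eo+t*(wr-eo)).round(3))
```

```text
0.2 [664.25956814 203.35205737] [703.37124538 240.43423937]
0.3 [686.25462028 147.80594675] [730.91589285 180.03165348]
0.35 [698.45987644 117.32880975] [746.39803383 146.51382585]
0.4 [711.60309268  84.76987692] [763.23362376 110.39709197]
0.45 [725.8057567   49.87454182] [781.62307333  71.31863327]
bracket [ 25.3 100.7  53.9] elbow [0.195 0.411] wrist [0.612 0.029] axis at r=.37 rel shoulder [0.37  0.205]
bracketup [ 8.1 90.  81.9] elbow [0.064 0.45 ] wrist [0.612 0.309] axis at r=.37 rel shoulder [0.37  0.343]
hang [18.2 94.2 67.6] elbow [0.142 0.432] wrist [0.638 0.159] axis at r=.37 rel shoulder [0.37 0.27]
bottle [  8.4 120.8  50.7] elbow [0.067 0.45 ] wrist [0.462 0.045] axis at r=.37 rel shoulder [0.37 0.12]
bottleup [ -6.2 115.2  71. ] elbow [-0.049  0.452] wrist [0.462 0.209] axis at r=.37 rel shoulder [0.37  0.241]
tray [ 10.4 101.5  68.1] elbow [0.082 0.447] wrist [0.58  0.179] axis at r=.37 rel shoulder [0.37  0.263]
```

```bash
python3 -m creep '[[-1,-38,0,45,0,0,0],[-1,-76,0,90,0,-5,0],[-1,-114,0,135,0,-10,0],[-1,-152,0,180,0,-15,0],[-1,-190,0,225,0,-20,0],[-1,-228,0,270,0,-26.3,0],[-1,-266,0,315,0,-26.3,0],[-1,-304,50,360,0,-26.3,0],[-1,-341.6,100,403.5,0,-26.3,0],[-1,-341.6,162,403.5,0,-26.3,0],[-1,-341.6,222,403.5,0,-26.3,0],[-1,-341.6,232,403.5,0,-26.3,0]]'
python3 - <<'E'
from h import *
np.set_printoptions(precision=4,suppress=True)
s=status.read_state();print(s['time'],s['q'],s['tool_pos'],s['orientation'],s['wrist_force'])
for n in("side","top"): cv2.imwrite(f"pics/{n}1.png",viewer.camera(n)[:,:,::-1])
E
```

```text
time: 3.1
tool_pos: [0.5907, 0.1346, 0.2886]
orientation: [-90.7, 0.6, -40.0]
wrist_force: [0.1, -0.0, 0.7]
width: 1.0
3.1 [ 6.2041  8.3762 90.9545 -0.0018 81.578  46.2222] [0.5907 0.1346 0.2886] [-90.6574   0.6275 -40.0215] [ 0.0967 -0.0011  0.6827]
```

View pics/side1.png

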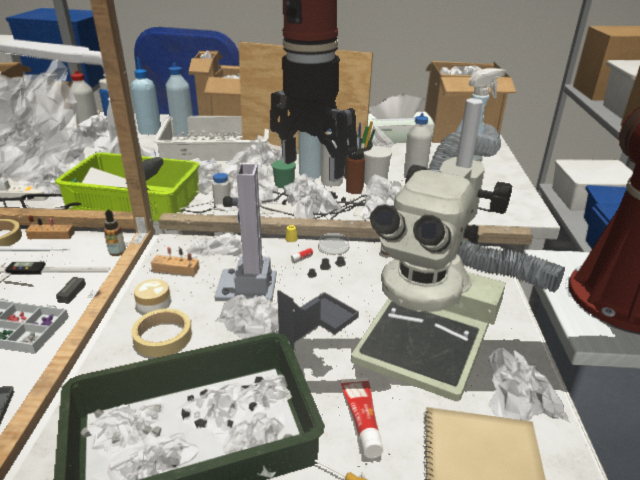

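View pics/top1.png

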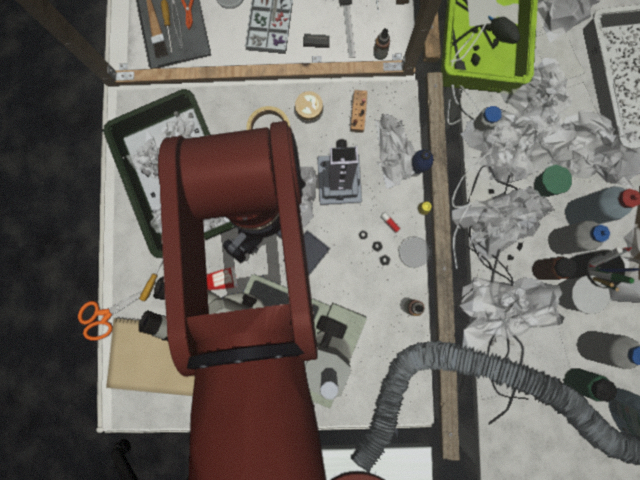

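The hand is above the bracket, and the forearm is well above the microscope, out of the side image. I'll settle with the fingers half open and check the finger footprint against the crumpled paper.

```bash
python3 -m creep '[[0,0,0,0,0,0,0],[0,0,0,0,0,0,0],[0,0,0,0,0,0,0]]'
python3 - <<'E'
from h import *
np.set_printoptions(precision=4,suppress=True)
s=status.read_state();print(s['time'],s['q'],s['tool_pos'],s['orientation'],s['wrist_force'],s['width'])
a=np.radians(50);u=np.array([np.cos(a),np.sin(a)]);v=np.array([-u[1],u[0]])
o=np.array([.596,.135])
for k in(-.057,-.04,0,.04,.057): print(k,proj("top",[*(o+k*v),.03])[0])
im=viewer.camera("top");cv2.imwrite("pics/top2.png",im[:,:,::-1])
crop("top",im,230,180,350,300,5,"t8.png")
E
```

```text
time: 3.58
tool_pos: [0.5965, 0.1347, 0.3015]
orientation: [-89.8, -0.1, -40.1]
wrist_force: [0.2, -0.2, -0.2]
width: 0.499
3.575 [ 6.1558  7.922  90.0921 -0.0004 81.7709 46.2173] [0.5965 0.1347 0.3015] [-89.8451  -0.149  -40.0617] [ 0.2053 -0.1729 -0.1999] 0.49893562826875154
-0.057 [302.3509 216.8186]
-0.04 [297.332  223.0531]
0 [285.4801 237.7805]
0.04 [273.5727 252.5839]
0.057 [268.4965 258.8969]
```

View pics/t8.png

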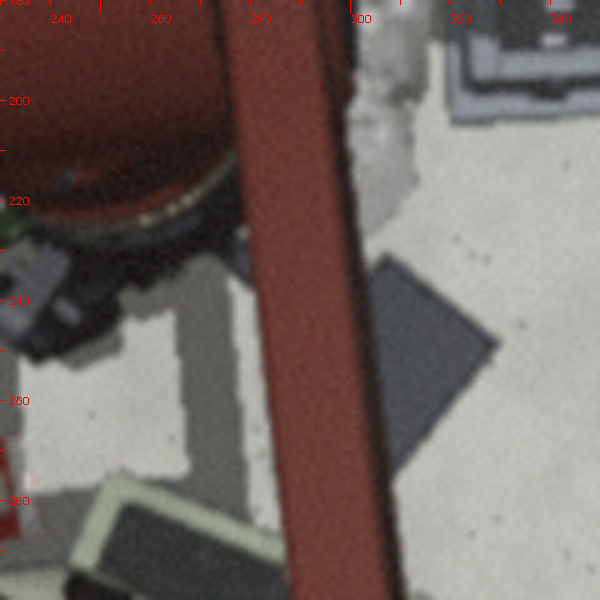

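```bash
python3 -m creep '[[0.3,0,60,0,0,0,0],[0.3,0,120,0,0,0,0],[0.3,0,180,0,0,0,0],[0.3,0,210,0,0,0,0],[0.3,0,240,0,0,0,0],[0.3,0,260,0,0,0,0],[0.3,0,280,0,0,0,0],[0.3,0,280,0,0,0,0],[0.3,0,280,0,0,0,0]]'
python3 - <<'E'
from h import *
s=status.read_state();print(s['time'],s['q'],s['tool_pos'],s['wrist_force'],s['width'])
im=viewer.camera("side");crop("side",im,200,170,400,370,3,"s8.png")
E
```

```text
time: 4.75
tool_pos: [0.5964, 0.1349, 0.0203]
orientation: [-89.9, -0.1, -40.0]
wrist_force: [0.9, 0.1, -0.3]
width: 0.351
4.75 [6.17196687e+00 2.53380786e+01 1.01065126e+02 8.68094093e-04
 5.34918885e+01 4.62168652e+01] [0.59644926 0.13491171 0.02028359] [ 0.90948072  0.14893402 -0.2511674 ] 0.3508823949491532
```

View pics/s8.png

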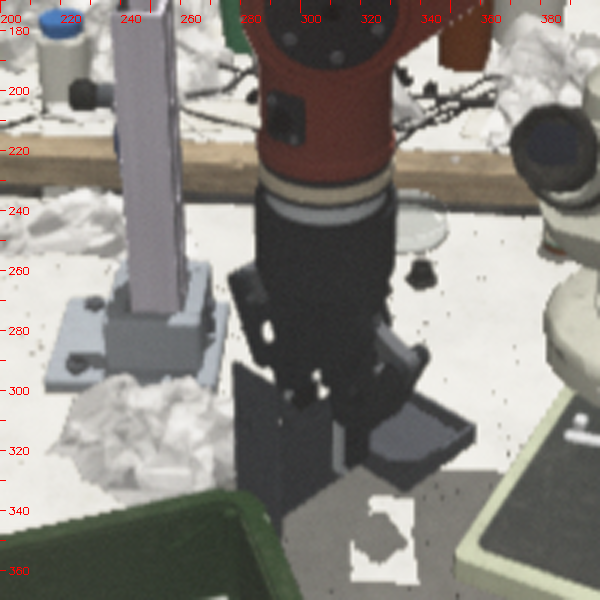

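Fingers straddle the web (finger ends at about (340,315) in the side view). Close firmly.

```bash
python3 -m creep '[[1,0,0,0,0,0,0],[1,0,0,0,0,0,0],[1,0,0,0,0,0,0],[1,0,0,0,0,0,0],[1,0,0,0,0,0,0]]' 110
python3 - <<'E'
from h import *
np.set_printoptions(precision=4,suppress=True)
s=status.read_state();print(s['time'],s['tool_pos'],s['orientation'],s['wrist_force'],s['torque'],s['width'])
im=viewer.camera("side");crop("side",im,200,170,400,370,3,"s9.png")
E
```

```text
time: 5.42
tool_pos: [0.5968, 0.135, 0.0209]
orientation: [-89.9, -0.1, -40.1]
wrist_force: [-1.0, 0.2, 6.1]
width: 0.125
5.425 [0.5968 0.135  0.0209] [-89.89    -0.0961 -40.0509] [-0.9582  0.1866  6.1023] [ 0.0789  0.1431 -0.0618] 0.12516812529326715
```

View pics/s9.png

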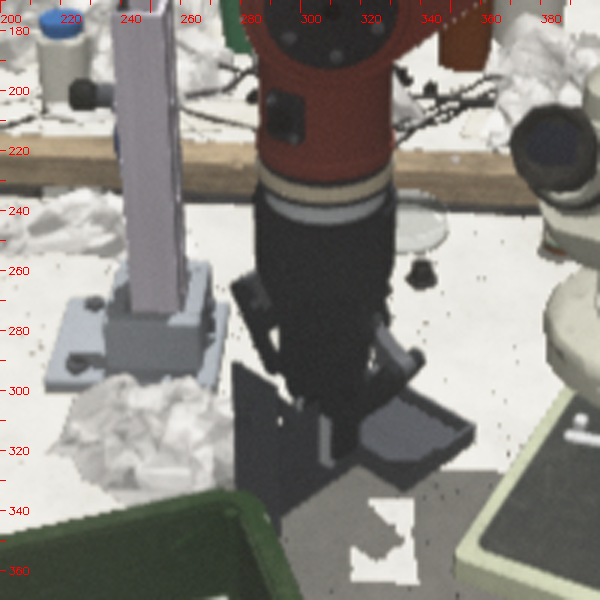

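```bash
python3 -m creep '[[1,0,-20,0,0,0,0],[1,0,-60,0,0,0,0],[1,0,-110,0,0,0,0],[1,15,-127,-19,0,9,0],[1,30,-127,-38,0,19,0],[1,45,-127,-58,0,28.5,0],[1,60,-127,-77,0,38,0],[1,75.1,-127,-96.1,0,47.6,0],[1,75.1,-127,-96.1,0,47.6,0],[1,75.1,-127,-96.1,0,47.6,0],[1,75.1,-127,-96.1,0,47.6,0]]'
python3 - <<'E'
from h import *
np.set_printoptions(precision=4,suppress=True)
s=status.read_state();print(s['time'],s['q'],s['tool_pos'],s['orientation'],s['wrist_force'],s['torque'],s['width'])
im=viewer.camera("side");crop("side",im,220,130,420,330,3,"s10.png")
im=viewer.camera("top");crop("top",im,240,120,400,280,3,"t10.png")
E
```

```text
time: 6.85
tool_pos: [0.5909, 0.0138, 0.1463]
orientation: [-90.0, 0.0, -87.5]
wrist_force: [0.6, -1.0, -2.1]
width: 0.124
6.85 [ -5.4736  13.266  101.1001   0.0196  65.6574  82.0625] [0.5909 0.0138 0.1463] [-90.0208   0.021  -87.5442] [ 0.6129 -0.9892 -2.1114] [ 0.0734 -0.02    0.0352] 0.12434518754666561
```

View pics/s10.png

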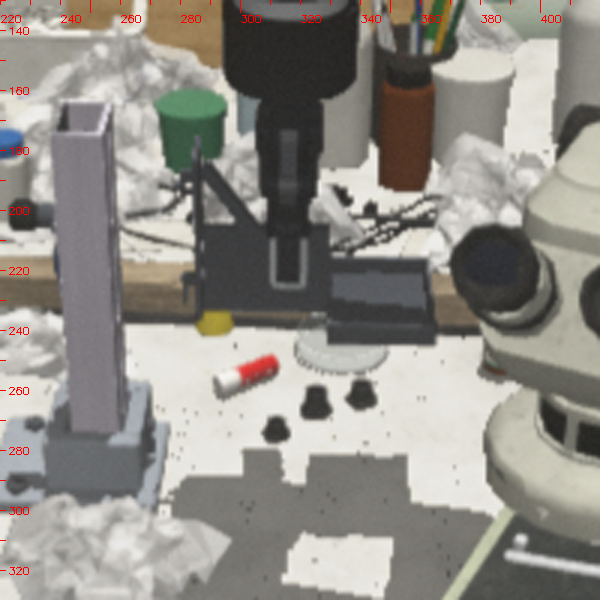

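View pics/t10.png

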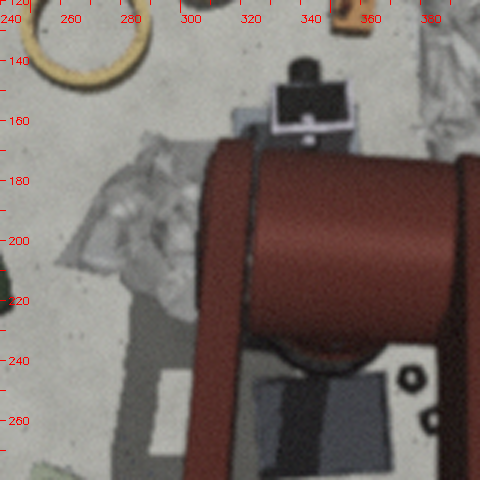

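Run:
```python
from h import *
im=viewer.camera("top");cv2.imwrite("pics/top3.png",im[:,:,::-1]);crop("top",im,312,232,376,286,10,"t11.png")
t=cv2.imread("pics/top0.png")[:,:,::-1];crop("top",t,322,150,364,195,12,"t12.png")
```

```text
(no output)
```

View pics/t11.png

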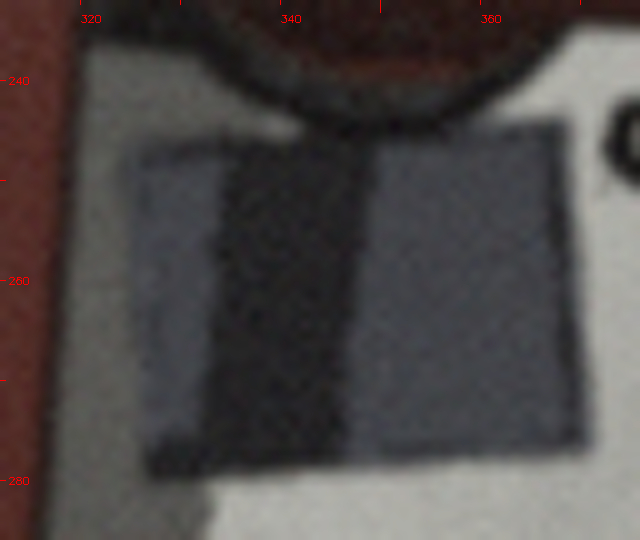

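View pics/t12.png

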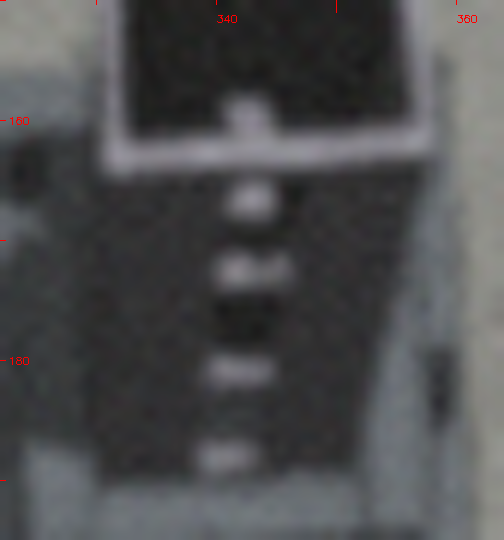

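Run:
```python
from h import *
np.set_printoptions(precision=4,suppress=True)
c=[onz("top",p,.1396)[:2] for p in((324.5,246.5),(367.7,243.7),(370.7,276.5),(326.3,279.5))]
c=np.array(c);print(c,c.mean(0),[np.linalg.norm(c[i]-c[i-1]) for i in range(4)])
for a,b in((0,1),(3,2)): d=c[b]-c[a];print("yaw",np.degrees(np.arctan2(d[1],d[0]))+90)
for a,b in((3,0),(2,1)): d=c[b]-c[a];print("yaw",np.degrees(np.arctan2(d[1],d[0])))
d=np.radians(2.3);ax=np.array([np.cos(d),np.sin(d)])
print("tray axis at x=.6955:",c.mean(0)+ax*(.6955-c.mean(0)[0])/ax[0], "origin est",c.mean(0)+ax*.052)
for p,z in(((342.6,171.9),.1805),((341.4,180.3),.1125),((340.5,187.5),.0445)): print(onz("top",p,z))
# face line from plate/top edge
print([onz("top",p,.2475)[:2] for p in((330.2,163.8),(356.8,162.1))])
```

```text
[[ 0.5659  0.053 ]
 [ 0.5689 -0.0278]
 [ 0.5077 -0.0312]
 [ 0.5043  0.0513]] [0.5367 0.0113] [np.float64(0.061577045363464984), np.float64(0.0808748892154625), np.float64(0.06133933088297928), np.float64(0.0825913323064539)]
yaw 2.1469443462072633
yaw 2.316122288470197
yaw 1.5527612467535399
yaw 3.1534781173472717
tray axis at x=.6955: [0.6955 0.0177] origin est [0.5886 0.0134]
[0.6969 0.0165 0.1805]
[0.6971 0.0165 0.1125]
[0.6974 0.0162 0.0445]
[array([0.6947, 0.0396]), array([ 0.6963, -0.0048])]
```

Hooks and slots agree in the same camera: yaw 2.3°, lateral offset about 1 mm, and the hook is about 29 mm above the slot's lower edge. All three slots give the upright sitting 13 mm low. Going in now.

```bash
python3 -m creep '[[1,0.8,0,12,0,0,0],[1,0.8,0,24,0,0,0],[1,0.8,0,34,0,0,0],[1,0.8,0,40,0,0,0],[1,0.8,0,40,0,0,0]]'
python3 -m creep '[[1,0,0,1,0,0,0],[1,0,0,2,0,0,0],[1,0,0,2,0,0,0]]'
python3 - <<'E'
from h import *
np.set_printoptions(precision=4,suppress=True)
s=status.read_state();print(s['time'],s['tool_pos'],s['orientation'],s['wrist_force'],s['torque'],s['width'])
im=viewer.camera("side");crop("side",im,220,130,380,290,4,"s11.png")
E
```

```text
time: 7.62
tool_pos: [0.6316, 0.0137, 0.1462]
orientation: [-90.0, 0.0, -87.6]
wrist_force: [-0.3, -0.0, -2.4]
width: 0.124
time: 8.0
tool_pos: [0.633, 0.0138, 0.1463]
orientation: [-90.0, -0.0, -87.6]
wrist_force: [-0.5, 0.2, -2.7]
width: 0.128
8.0 [0.633  0.0138 0.1463] [-90.0032  -0.0011 -87.6498] [-0.4654  0.2447 -2.6576] [ 0.009  -0.0092 -0.0019] 0.12829172974131456
```

View pics/s11.png

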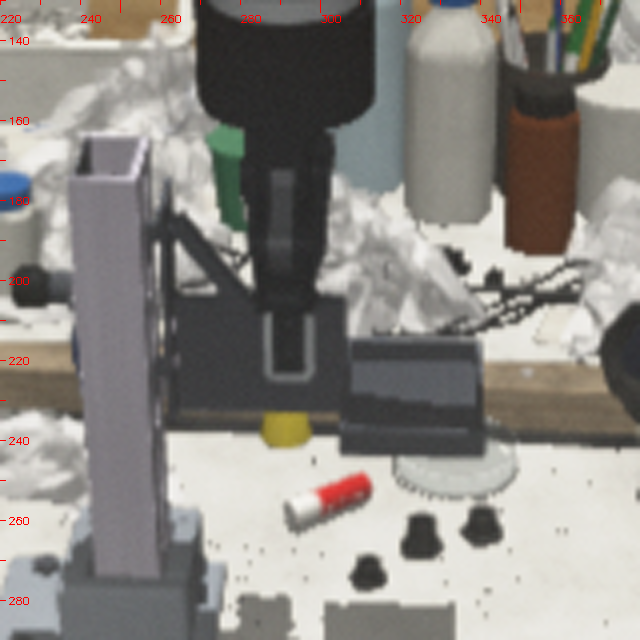

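Hooks are entering the slots without resistance and the back plate is about 2 px from the face. I'll creep on until contact.

```bash
python3 -m creep '[[1,0,0,1,0,0,0],[1,0,0,2,0,0,0],[1,0,0,2,0,0,0]]'
python3 -m creep '[[1,0,0,1,0,0,0],[1,0,0,1,0,0,0]]'
python3 -m creep '[[1,0,0,1,0,0,0],[1,0,0,1,0,0,0]]'
```

```text
time: 8.43
tool_pos: [0.6352, 0.0139, 0.1464]
orientation: [-90.0, -0.0, -87.7]
wrist_force: [-0.1, -0.8, -2.9]
width: 0.128
time: 8.68
tool_pos: [0.6362, 0.0139, 0.1463]
orientation: [-90.0, -0.0, -87.7]
wrist_force: [0.3, -0.4, -3.8]
width: 0.128
time: 8.93
tool_pos: [0.6372, 0.014, 0.1463]
orientation: [-90.0, -0.0, -87.6]
wrist_force: [0.4, -0.1, -3.6]
width: 0.127
```

```bash
python3 -m creep '[[1,0,0,1,0,0,0],[1,0,0,1,0,0,0]]'
python3 -m creep '[[1,0,0,1,0,0,0],[1,0,0,1,0,0,0]]'
python3 -m creep '[[1,0,0,1,0,0,0],[1,0,0,1,0,0,0]]'
```

```text
time: 9.18
tool_pos: [0.6382, 0.014, 0.1463]
orientation: [-90.0, -0.0, -87.6]
wrist_force: [0.6, 0.0, -2.5]
width: 0.125
time: 9.43
tool_pos: [0.6387, 0.0141, 0.1461]
orientation: [-90.1, 0.0, -87.6]
wrist_force: [-0.7, -0.1, -2.6]
width: 0.125
time: 9.68
tool_pos: [0.6387, 0.0141, 0.1458]
orientation: [-90.2, 0.0, -87.7]
wrist_force: [-5.8, -1.2, -1.0]
width: 0.124
```

Contact with the face at x≈0.6387 with about 6 N. Relax it slightly and go down along the face.

```bash
python3 -m creep '[[1,0,2,-0.5,0,0,0],[1,0,4,-0.5,0,0,0],[1,0,4,-0.5,0,0,0]]'
python3 -m creep '[[1,0,2,0,0,0,0],[1,0,4,0,0,0,0],[1,0,4,0,0,0,0]]'
python3 -m creep '[[1,0,2,0,0,0,0],[1,0,4,0,0,0,0],[1,0,4,0,0,0,0]]'
```

```text
time: 10.05
tool_pos: [0.6387, 0.0141, 0.1416]
orientation: [-90.1, 0.0, -87.7]
wrist_force: [-6.0, -0.6, -4.0]
width: 0.123
time: 10.42
tool_pos: [0.6387, 0.0141, 0.1377]
orientation: [-90.1, 0.0, -87.7]
wrist_force: [-5.5, 0.2, -2.7]
width: 0.126
time: 10.8
tool_pos: [0.6387, 0.0141, 0.1337]
orientation: [-90.1, 0.0, -87.7]
wrist_force: [-5.8, -0.5, -1.5]
width: 0.127
```

```bash
python3 -m creep '[[1,0,2,0,0,0,0],[1,0,4,0,0,0,0],[1,0,4,0,0,0,0]]'
python3 -m creep '[[1,0,1,0,0,0,0],[1,0,2,0,0,0,0],[1,0,2,0,0,0,0]]'
python3 -m creep '[[1,0,1,0,0,0,0],[1,0,2,0,0,0,0],[1,0,2,0,0,0,0]]'
```

```text
time: 11.18
tool_pos: [0.6387, 0.0142, 0.1297]
orientation: [-90.1, 0.0, -87.7]
wrist_force: [-4.9, -0.8, -2.4]
width: 0.122
time: 11.55
tool_pos: [0.6387, 0.0141, 0.1278]
orientation: [-90.1, 0.0, -87.6]
wrist_force: [-5.1, -0.4, -1.6]
width: 0.122
time: 11.92
tool_pos: [0.6387, 0.0141, 0.1264]
orientation: [-90.1, 0.0, -87.6]
wrist_force: [-7.0, -0.6, 1.2]
width: 0.125
```

The plunger ramp is felt starting at z≈0.1265. Continuing in 1 mm steps.

```bash
for i in 1 2; do :; done; python3 -m creep '[[1,0,1,0,0,0,0],[1,0,1,0,0,0,0]]'
python3 -m creep '[[1,0,1,0,0,0,0],[1,0,1,0,0,0,0]]'
python3 -m creep '[[1,0,1,0,0,0,0],[1,0,1,0,0,0,0]]'
```

```text
time: 12.18
tool_pos: [0.6388, 0.0141, 0.1259]
orientation: [-90.1, -0.0, -87.6]
wrist_force: [-7.8, 0.1, 2.3]
width: 0.127
time: 12.42
tool_pos: [0.6387, 0.0141, 0.1254]
orientation: [-90.1, -0.0, -87.6]
wrist_force: [-8.3, -0.5, 4.0]
width: 0.128
time: 12.68
tool_pos: [0.6387, 0.0141, 0.1246]
orientation: [-90.1, -0.0, -87.6]
wrist_force: [-9.3, -1.0, 4.7]
width: 0.125
```

```bash
python3 -m creep '[[1,0,1,0,0,0,0],[1,0,1,0,0,0,0]]'
python3 -m creep '[[1,0,1,0,0,0,0],[1,0,1,0,0,0,0]]'
python3 -m creep '[[1,0,1,0,0,0,0],[1,0,1,0,0,0,0]]'
```

```text
time: 12.92
tool_pos: [0.6387, 0.014, 0.1237]
orientation: [-90.1, -0.0, -87.6]
wrist_force: [-10.9, -1.6, 5.3]
width: 0.121
time: 13.18
tool_pos: [0.6386, 0.014, 0.1229]
orientation: [-90.1, -0.0, -87.6]
wrist_force: [-11.9, -1.6, 5.9]
width: 0.128
time: 13.42
tool_pos: [0.6403, 0.0143, 0.1202]
orientation: [-89.9, 0.0, -87.6]
wrist_force: [-6.3, 0.6, -9.7]
width: 0.127
```

```bash
python3 -m creep '[[1,0,0,0,0,0,0],[1,0,0,0,0,0,0]]'
python3 - <<'E'
from h import *
np.set_printoptions(precision=4,suppress=True)
s=status.read_state();print(s['time'],s['tool_pos'],s['orientation'],s['wrist_force'],s['torque'],s['width'])
im=viewer.camera("side");crop("side",im,220,130,380,290,4,"s12.png")
E
```

```text
time: 13.68
tool_pos: [0.6409, 0.0139, 0.121]
orientation: [-89.8, -0.0, -87.6]
wrist_force: [1.1, -1.0, -1.3]
width: 0.127
13.675 [0.6409 0.0139 0.121 ] [-89.8484  -0.0246 -87.6421] [ 1.0501 -0.9518 -1.299 ] [0.0976 0.1729 0.0285] 0.12650878102991256
```

View pics/s12.png

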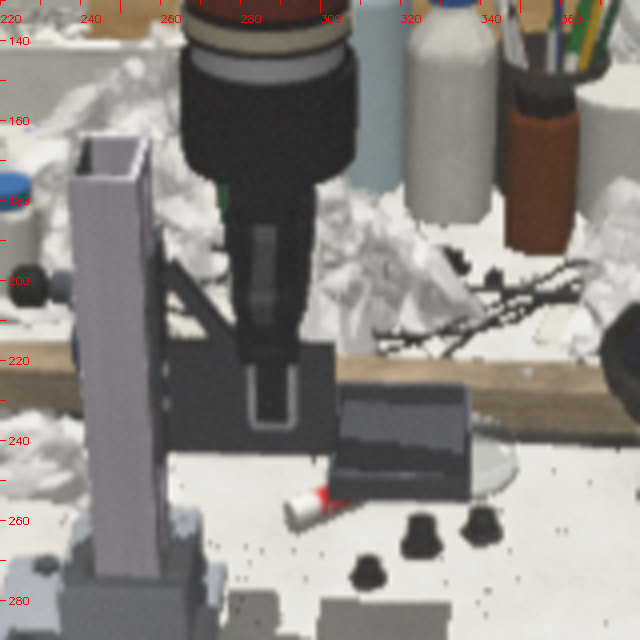

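```bash
python3 -m creep '[[1,0,0,1,0,0,0],[1,0,0,1,0,0,0]]'
python3 -m creep '[[1,0,1,0,0,0,0],[1,0,1,0,0,0,0]]'
python3 -m creep '[[1,0,1,0,0,0,0],[1,0,1,0,0,0,0]]'
```

```text
time: 13.98
tool_pos: [0.6409, 0.0141, 0.1213]
orientation: [-90.0, -0.0, -87.6]
wrist_force: [-3.4, -0.4, 0.9]
width: 0.125
time: 14.22
tool_pos: [0.6412, 0.014, 0.1206]
orientation: [-89.9, -0.0, -87.6]
wrist_force: [-4.2, -0.3, 4.9]
width: 0.123
time: 14.48
tool_pos: [0.641, 0.0142, 0.1178]
orientation: [-89.9, 0.0, -87.7]
wrist_force: [2.4, 0.6, -2.9]
width: 0.127
```

```bash
python3 -m creep '[[1,0,0,0,0,0,0],[1,0,0,0,0,0,0]]'
python3 -m creep '[[1,0,0.7,0,0,0,0],[1,0,0.7,0,0,0,0]]'
python3 -m creep '[[1,0,0.7,0,0,0,0],[1,0,0.7,0,0,0,0]]'
python3 - <<'E'
from h import *
im=viewer.camera("side");cv2.imwrite("pics/side4.png",im[:,:,::-1]);crop("side",im,215,150,315,250,6,"s13.png")
im=viewer.camera("top");crop("top",im,310,130,380,200,6,"t13.png")
E
```

```text
time: 14.72
tool_pos: [0.6419, 0.0142, 0.1174]
orientation: [-89.8, 0.0, -87.7]
wrist_force: [5.7, 0.2, -6.0]
width: 0.124
time: 14.98
tool_pos: [0.6421, 0.0142, 0.1169]
orientation: [-89.8, -0.0, -87.7]
wrist_force: [5.9, -1.5, -5.7]
width: 0.123
time: 15.22
tool_pos: [0.642, 0.0137, 0.117]
orientation: [-89.8, -0.0, -87.7]
wrist_force: [4.1, -0.5, -5.1]
width: 0.128
```

View pics/s13.png

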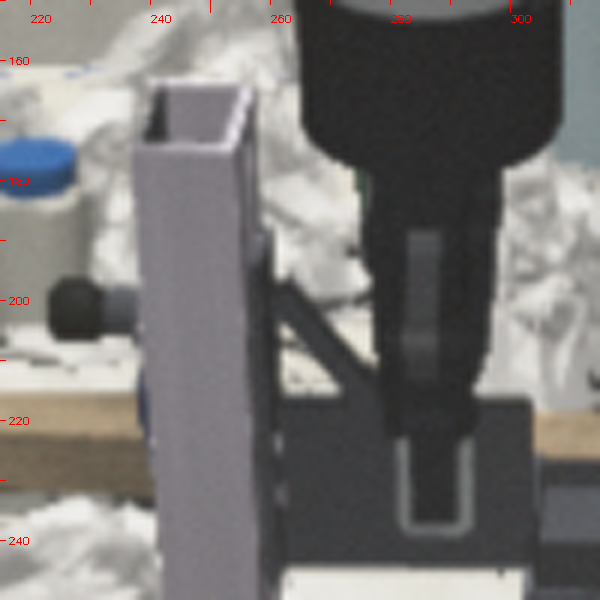

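View pics/t13.png

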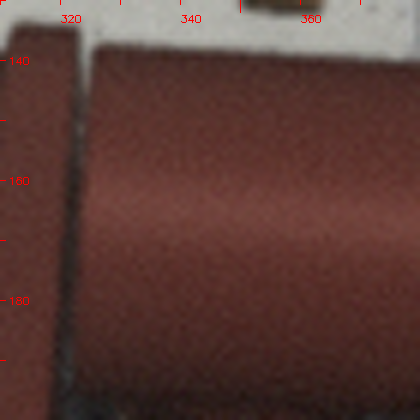

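```bash
python3 -m creep '[[1,0,1,0,0,0,0],[1,0,1,0,0,0,0]]'
python3 -m creep '[[1,0,1,0,0,0,0],[1,0,1,0,0,0,0]]'
python3 -c "
from h import *
np.set_printoptions(precision=4,suppress=True)
s=status.read_state();print(s['wrist_force'],s['torque'])"
```

```text
time: 15.58
tool_pos: [0.642, 0.014, 0.1168]
orientation: [-89.8, -0.0, -87.7]
wrist_force: [5.4, 0.1, -2.0]
width: 0.122
time: 15.82
tool_pos: [0.6421, 0.014, 0.1159]
orientation: [-89.8, -0.0, -87.7]
wrist_force: [4.1, -0.0, -2.6]
width: 0.122
[ 4.1255 -0.0469 -2.611 ] [-0.0735 -1.1168 -0.1552]
```

```bash
python3 -m creep '[[1,0,0,1,0,0,0],[1,0,0.5,1,0,0,0],[1,0,0.5,1,0,0,0]]'
python3 -m creep '[[1,0,0.7,0,0,0,0],[1,0,0.7,0,0,0,0]]'
python3 -m creep '[[1,0,0.7,0,0,0,0],[1,0,0.7,0,0,0,0]]'
```

```text
time: 16.2
tool_pos: [0.6421, 0.014, 0.1152]
orientation: [-89.9, -0.0, -87.7]
wrist_force: [1.8, -1.2, 1.3]
width: 0.125
time: 16.45
tool_pos: [0.6422, 0.0141, 0.1151]
orientation: [-89.9, -0.0, -87.6]
wrist_force: [0.7, -1.5, 6.2]
width: 0.124
time: 16.7
tool_pos: [0.642, 0.0145, 0.1132]
orientation: [-89.9, 0.0, -87.6]
wrist_force: [4.1, -0.4, 2.5]
width: 0.124
```

Run:
```python
from h import *
np.set_printoptions(precision=4,suppress=True)
s=status.read_state();print(s['tool_pos'],s['wrist_force'],s['torque'])
im=viewer.camera("side");cv2.imwrite("pics/side5.png",im[:,:,::-1])
b=cv2.imread("pics/side4.png")[:,:,::-1];a=cv2.imread("pics/side0.png")[:,:,::-1]
crop("side",im,215,150,315,250,4,"x1.png");crop("side",b,215,150,315,250,4,"x2.png")
cv2.imwrite("pics/s14.png",np.hstack([cv2.imread("pics/x2.png"),cv2.imread("pics/x1.png")]))
g=lambda i,c:[int(v) for v in cv2.cvtColor(i,cv2.COLOR_RGB2GRAY)[168:182,c]]
for c in(243,248):
    print(g(a,c),g(b,c),g(im,c))
h=lambda i,c:[int(v) for v in cv2.cvtColor(i,cv2.COLOR_RGB2GRAY)[236:252,c]]
for c in(270,295): print(h(b,c),h(im,c))
```

```text
[0.642  0.0145 0.1132] [ 4.0637 -0.3873  2.4961] [ 0.0794 -1.2753 -0.0564]
[117, 119, 118, 116, 110, 124, 159, 138, 121, 120, 118, 121, 121, 122] [121, 121, 121, 120, 114, 127, 166, 143, 125, 125, 124, 126, 126, 124] [123, 121, 121, 120, 113, 128, 164, 145, 126, 126, 125, 125, 125, 124]
[119, 119, 118, 121, 119, 117, 170, 143, 119, 119, 120, 120, 120, 121] [124, 122, 123, 122, 122, 123, 176, 151, 126, 123, 124, 124, 122, 125] [122, 122, 123, 124, 122, 124, 175, 150, 128, 124, 122, 122, 124, 127]
[63, 61, 64, 62, 63, 63, 65, 71, 129, 206, 229, 230, 231, 230, 231, 231] [65, 63, 63, 64, 61, 63, 64, 61, 67, 109, 203, 230, 231, 231, 231, 231]
[62, 62, 64, 66, 65, 65, 65, 70, 104, 197, 225, 227, 230, 230, 231, 231] [63, 63, 62, 66, 63, 63, 64, 66, 63, 89, 192, 226, 229, 230, 231, 231]
```

View pics/s14.png

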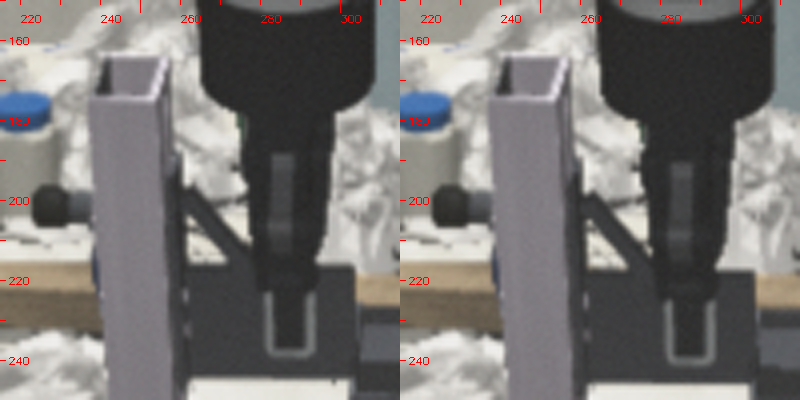

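Run:
```python
from h import *
for n in("side0","side1","side4","side5"):
    g=cv2.cvtColor(cv2.imread(f"pics/{n}.png"),cv2.COLOR_BGR2GRAY).astype(int)
    print(n,[g[r,215:240].tolist() for r in(200,202)])
```

```text
side0 [[125, 133, 134, 138, 138, 137, 136, 119, 61, 50, 50, 50, 53, 54, 56, 51, 52, 68, 84, 85, 89, 88, 93, 115, 126], [124, 130, 134, 136, 137, 139, 138, 118, 58, 48, 47, 49, 51, 51, 49, 48, 52, 64, 73, 72, 74, 77, 90, 117, 119]]
side1 [[135, 138, 141, 145, 145, 146, 144, 125, 63, 55, 56, 57, 60, 60, 58, 55, 56, 75, 89, 93, 94, 95, 102, 121, 127], [132, 136, 142, 144, 146, 148, 144, 127, 61, 49, 50, 49, 53, 55, 53, 50, 57, 68, 74, 77, 76, 81, 93, 124, 128]]
side4 [[135, 137, 140, 143, 146, 145, 144, 122, 59, 51, 53, 53, 55, 56, 59, 51, 56, 73, 88, 88, 90, 90, 100, 118, 128], [131, 137, 140, 145, 144, 146, 144, 124, 61, 50, 48, 49, 49, 49, 48, 48, 49, 64, 73, 74, 77, 79, 91, 121, 125]]
side5 [[131, 138, 142, 145, 145, 143, 144, 126, 59, 51, 53, 52, 55, 57, 57, 53, 56, 72, 87, 91, 90, 92, 99, 118, 127], [134, 137, 141, 144, 147, 144, 144, 123, 62, 49, 51, 50, 49, 51, 49, 49, 52, 65, 73, 75, 75, 77, 93, 124, 125]]
```

Run:
```python
from h import *
def ony(p,y):
    c,d=ray("side",p);return c+d*(y-c[1])/d[1]
print("web bottom now",ony((270,245.3),.02),ony((295,245.5),.02),"before",ony((270,244),.02))
print("upright top left edge",ony((243,174.2),.0396),ony((248,174.2),.0396))
print("tcp", status.read_state()['tool_pos'][2]+.0173-.038)
im=cv2.imread("pics/side5.png")[:,:,::-1];crop("side",im,245,180,285,255,8,"s15.png")
```

```text
web bottom now [0.67453698 0.02       0.09795076] [0.62843434 0.02       0.09958219] before [0.67443566 0.02       0.10077474]
upright top left edge [0.71162852 0.0396     0.24849192] [0.70324649 0.0396     0.24880834]
tcp 0.09257070784825605
```

View pics/s15.png

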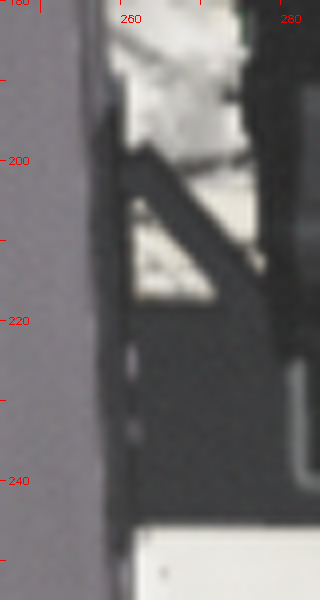

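The tool is now about 5 mm lower relative to the web than when I gripped it, so the pads have slipped on the steel. The camera puts the web's underside at 0.098, within about 1 mm of the computed home height, and the knob is at rest. I'll do a gentle pull-up test to see whether it is locked.

```bash
python3 -m creep '[[1,0,0,0.7,0,0,0],[1,0,-1,0.7,0,0,0],[1,0,-1,0.7,0,0,0]]'
python3 -m creep '[[1,0,-0.7,0,0,0,0],[1,0,-0.7,0,0,0,0]]'
python3 -c "
from h import *
im=viewer.camera('side');cv2.imwrite('pics/side6.png',im[:,:,::-1])
g=cv2.cvtColor(im,cv2.COLOR_RGB2GRAY).astype(int)
print(g[200,219:226],[g[236:252,c].tolist() for c in(266,270,295)])"
```

```text
time: 17.12
tool_pos: [0.6421, 0.0145, 0.1128]
orientation: [-90.0, 0.0, -87.6]
wrist_force: [5.6, 0.9, -2.3]
width: 0.125
time: 17.38
tool_pos: [0.642, 0.0145, 0.1132]
orientation: [-90.0, 0.0, -87.6]
wrist_force: [6.9, 0.1, -3.2]
width: 0.125
[145 143 142 124  60  49  53] [[61, 62, 63, 61, 63, 61, 64, 63, 79, 165, 219, 231, 231, 231, 230, 228], [61, 67, 63, 65, 63, 64, 63, 65, 79, 156, 218, 230, 232, 232, 232, 232], [63, 64, 64, 64, 61, 64, 62, 62, 70, 124, 200, 226, 228, 230, 231, 232]]
```

```bash
python3 -m creep '[[1,0,-1,0,0,0,0],[1,0,-1,0,0,0,0]]'
python3 -m creep '[[1,0,-1,0,0,0,0],[1,0,-1,0,0,0,0]]'
python3 -c "
from h import *
s=status.read_state();print(s['torque'])
im=viewer.camera('side');cv2.imwrite('pics/side7.png',im[:,:,::-1])
g=cv2.cvtColor(im,cv2.COLOR_RGB2GRAY).astype(int)
print(g[200,219:226],[g[236:252,c].tolist() for c in(266,270,295)])"
```

```text
time: 17.68
tool_pos: [0.642, 0.0145, 0.1137]
orientation: [-90.0, 0.0, -87.6]
wrist_force: [7.3, 0.1, -5.7]
width: 0.122
time: 17.92
tool_pos: [0.6419, 0.0145, 0.1139]
orientation: [-90.1, 0.0, -87.6]
wrist_force: [9.4, 0.4, -8.7]
width: 0.123
[ 0.01246568 -1.45894792 -0.00635864]
[144 142 143 124  62  52  51] [[64, 59, 61, 63, 62, 61, 65, 66, 89, 198, 229, 231, 231, 231, 229, 229], [63, 64, 64, 62, 64, 62, 65, 63, 91, 195, 229, 232, 231, 231, 231, 230], [62, 64, 65, 62, 63, 62, 62, 64, 77, 155, 211, 226, 228, 231, 231, 231]]
```

The upward pull meets firm resistance: 3.7 mm commanded, about 1 mm moved. The knob is at rest, so the plunger appears to hold it. I'll ease back down, then release and press on the web's top with closed fingers, which removes the pad slip.

```bash
python3 -m creep '[[1,0,2,0,0,0,0],[1,0,4,0,0,0,0],[1,0,4.5,0,0,0,0],[1,0,4.5,0,0,0,0]]'
python3 -c "
from h import *
im=viewer.camera('side');cv2.imwrite('pics/side8.png',im[:,:,::-1])
g=cv2.cvtColor(im,cv2.COLOR_RGB2GRAY).astype(int)
print(g[200,219:226],[g[236:252,c].tolist() for c in(266,270,295)])"
```

```text
time: 18.48
tool_pos: [0.6422, 0.0144, 0.112]
orientation: [-90.0, 0.0, -87.6]
wrist_force: [5.2, 0.6, -1.7]
width: 0.124
[145 143 142 125  58  52  52] [[61, 64, 63, 62, 64, 61, 63, 64, 67, 105, 201, 229, 231, 230, 228, 228], [59, 63, 61, 64, 64, 65, 62, 62, 67, 105, 201, 229, 230, 231, 232, 231], [64, 62, 62, 63, 60, 63, 65, 66, 64, 89, 191, 225, 229, 230, 232, 231]]
```

```bash
python3 -m creep '[[0.3,0,0,0,0,0,0],[0.3,0,0,0,0,0,0],[0.3,0,0,0,0,0,0],[0.3,0,0,0,0,0,0]]'
python3 -c "
from h import *
im=viewer.camera('side');cv2.imwrite('pics/side9.png',im[:,:,::-1]);crop('side',im,215,150,345,280,5,'s16.png')
g=cv2.cvtColor(im,cv2.COLOR_RGB2GRAY).astype(int)
print(g[200,219:226],[g[236:252,c].tolist() for c in(266,270,295)])"
```

```text
time: 19.02
tool_pos: [0.6417, 0.0142, 0.1118]
orientation: [-90.1, 0.0, -87.6]
wrist_force: [-0.3, -0.1, 0.6]
width: 0.352
[147 146 144 125  60  53  52] [[60, 62, 62, 64, 62, 65, 64, 64, 66, 106, 202, 230, 231, 230, 230, 228], [62, 61, 62, 63, 64, 61, 62, 64, 63, 107, 202, 231, 231, 231, 231, 231], [62, 61, 61, 66, 63, 62, 61, 63, 63, 69, 106, 199, 228, 230, 231, 233]]
```

View pics/s16.png

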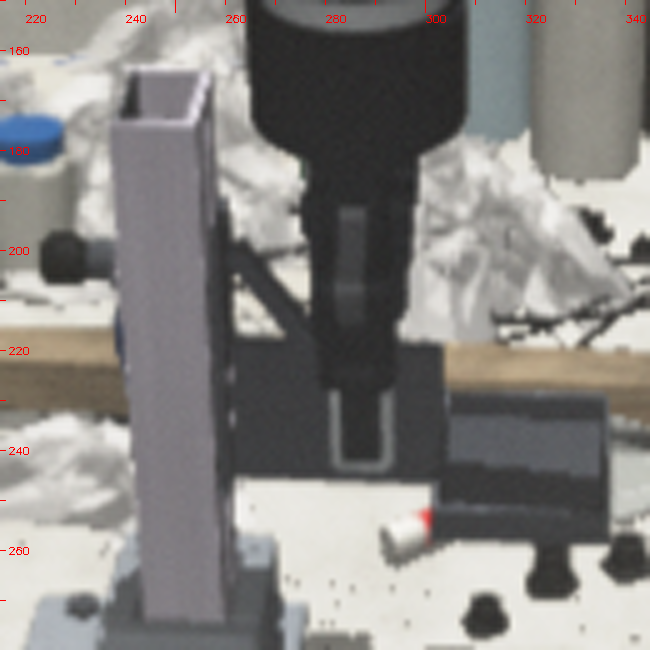

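Run:
```python
from h import *
for z in(.096,.098,.1): print(z,proj("side",[.6745,.02,z])[0],proj("side",[.6285,.0185,z])[0])
```

```text
0.096 [270.0578876  246.19800672] [295.06231072 246.71238578]
0.098 [270.01908125 245.27809231] [295.04938444 245.79284022]
0.1 [269.98018145 244.35627384] [295.03642481 244.87139179]
```

Knob still at rest. The plate end is unchanged, but the tray end dropped about 1.4 mm on release. I'll raise, close the fingers and press on the web's top to make sure it is on the hard stop.

```bash
python3 -m creep '[[0.3,0,-40,0,0,0,0],[0.3,0,-73,0,0,0,0],[0.3,0,-73,0,0,0,0],[1,0,-73,0,0,0,0],[1,0,-73,0,0,0,0],[1,0,-73,0,0,0,0]]'
python3 -m creep '[[1,0,10,0,0,0,0],[1,0,20,0,0,0,0],[1,0,25,0,0,0,0],[1,0,25,0,0,0,0]]'
```

```text
time: 19.82
tool_pos: [0.6413, 0.0143, 0.1835]
orientation: [-90.2, 0.0, -87.6]
wrist_force: [0.8, -0.5, -0.4]
width: 0.002
time: 20.32
tool_pos: [0.6417, 0.0143, 0.1591]
orientation: [-90.1, 0.0, -87.6]
wrist_force: [0.3, -0.5, 0.5]
width: 0.005
```

```bash
python3 -m creep '[[1,0,1,0,0,0,0],[1,0,2,0,0,0,0],[1,0,2,0,0,0,0]]'
python3 -m creep '[[1,0,1,0,0,0,0],[1,0,2,0,0,0,0],[1,0,2,0,0,0,0]]'
python3 -m creep '[[1,0,1,0,0,0,0],[1,0,1,0,0,0,0]]'
```

```text
time: 20.7
tool_pos: [0.6424, 0.0142, 0.1585]
orientation: [-90.0, -0.0, -87.6]
wrist_force: [0.4, 0.5, -0.1]
width: 0.001
time: 21.08
tool_pos: [0.6422, 0.0142, 0.156]
orientation: [-90.0, 0.0, -87.6]
wrist_force: [0.4, 0.8, -0.2]
width: 0.001
time: 21.32
tool_pos: [0.6422, 0.0142, 0.155]
orientation: [-90.0, 0.0, -87.6]
wrist_force: [-0.4, 0.6, 0.2]
width: -0.005
```

```bash
python3 -m creep '[[1,0,1,0,0,0,0],[1,0,1,0,0,0,0]]'
python3 -m creep '[[1,0,1,0,0,0,0],[1,0,1,0,0,0,0]]'
python3 -m creep '[[1,0,1,0,0,0,0],[1,0,1,0,0,0,0]]'
```

```text
time: 21.58
tool_pos: [0.6422, 0.0142, 0.1541]
orientation: [-90.0, 0.0, -87.6]
wrist_force: [0.3, 0.7, 0.7]
width: 0.003
time: 21.82
tool_pos: [0.6423, 0.0142, 0.1532]
orientation: [-90.0, -0.0, -87.6]
wrist_force: [1.1, 0.6, -0.0]
width: -0.003
time: 22.08
tool_pos: [0.6424, 0.0142, 0.153]
orientation: [-90.0, -0.0, -87.6]
wrist_force: [-2.4, 0.4, 4.2]
width: 0.003
```

```bash
python3 -m creep '[[1,0,1,0,0,0,0],[1,0,1,0,0,0,0]]'
python3 -m creep '[[1,0,0.7,0,0,0,0],[1,0,0.7,0,0,0,0]]'
```

```text
time: 22.32
tool_pos: [0.6424, 0.0142, 0.1529]
orientation: [-90.0, -0.0, -87.6]
wrist_force: [-3.3, -0.4, 7.0]
width: 0.001
time: 22.58
tool_pos: [0.6424, 0.0142, 0.1528]
orientation: [-90.0, -0.0, -87.6]
wrist_force: [-5.5, -0.5, 9.8]
width: -0.001
```

```bash
python3 -m creep '[[1,0,0.8,0,0,0,0],[1,0,0.8,0,0,0,0]]'
python3 -m creep '[[1,0,0.8,0,0,0,0],[1,0,0.8,0,0,0,0]]'
python3 -c "
from h import *
im=viewer.camera('side');cv2.imwrite('pics/side10.png',im[:,:,::-1])
g=cv2.cvtColor(im,cv2.COLOR_RGB2GRAY).astype(int)
print(g[200,219:226],g[168:180,243],[g[236:252,c].tolist() for c in(266,270,295)])"
```

```text
time: 22.82
tool_pos: [0.6424, 0.0142, 0.1528]
orientation: [-90.0, -0.0, -87.6]
wrist_force: [-6.7, -0.5, 13.2]
width: 0.002
time: 23.08
tool_pos: [0.6424, 0.0142, 0.1527]
orientation: [-90.0, -0.0, -87.6]
wrist_force: [-8.1, 0.5, 14.9]
width: 0.003
[142 142 142 124  59  51  52] [121 122 120 119 115 127 166 143 125 126 124 123] [[63, 63, 63, 63, 65, 65, 64, 63, 68, 106, 200, 229, 231, 230, 229, 227], [62, 61, 62, 63, 64, 63, 63, 65, 65, 91, 196, 229, 230, 230, 230, 230], [63, 65, 63, 65, 64, 63, 61, 64, 67, 70, 106, 197, 226, 230, 230, 230]]
```

Hard stop at 15 N: no further movement, knob at rest, upright not moved. Now I'll check the surroundings of the bottle.

```bash
python3 -m creep '[[1,0,-30,0,0,0,0],[1,0,-90,0,0,0,0],[1,0,-150,0,0,0,0],[1,0,-200,0,0,0,0],[1,0,-200,0,0,0,0]]'
python3 - <<'E'
from h import *
np.set_printoptions(precision=4,suppress=True)
print(status.read_state()['tool_pos'])
t=cv2.imread("pics/top0.png")[:,:,::-1];crop("top",t,360,260,480,400,4,"t20.png")
s=cv2.imread("pics/side0.png")[:,:,::-1];crop("side",s,400,90,580,300,3,"s20.png")
hsv=cv2.cvtColor(t,cv2.COLOR_RGB2HSV)
print("rail",[(p,onz("top",p,0)[:2],onz("top",p,.04)[:2]) for p in((433,308),(443,308))])
for z in(.03,.1,.2): print("hose",z,onz("top",(422,342),z)[:2],"micro",onz("top",(365,318),z)[:2])
E
```

```text
time: 23.75
tool_pos: [0.6452, 0.014, 0.3559]
orientation: [-89.3, -0.1, -87.6]
wrist_force: [0.2, -0.3, 0.7]
width: -0.004
[0.6452 0.014  0.3559]
rail [((433, 308), array([ 0.4393, -0.1755]), array([ 0.4413, -0.1665])), ((443, 308), array([ 0.4387, -0.197 ]), array([ 0.4407, -0.1871]))]
hose 0.03 [ 0.3718 -0.1428] micro [ 0.4242 -0.0268]
hose 0.1 [ 0.3803 -0.1289] micro [ 0.429  -0.0211]
hose 0.2 [ 0.3925 -0.109 ] micro [ 0.4358 -0.0131]
```

View pics/t20.png

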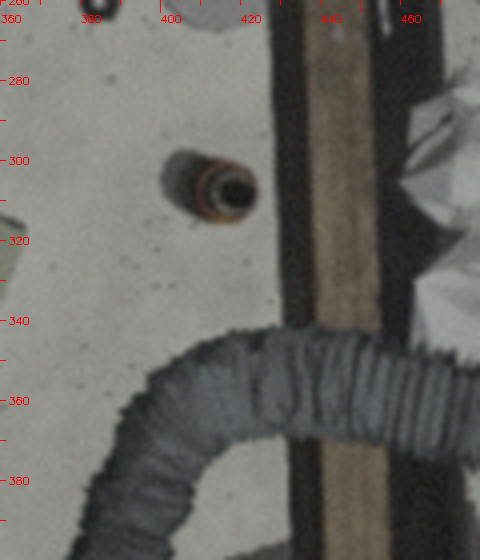

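View pics/s20.png

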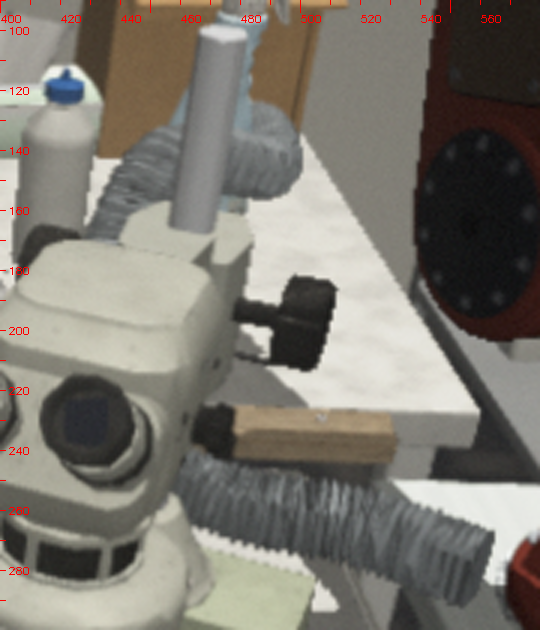

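Run:
```python
from h import *
np.set_printoptions(precision=2,suppress=True)
t=cv2.imread("pics/top0.png")[:,:,::-1];crop("top",t,395,290,435,325,15,"t21.png")
for X in((.444,-.125),):
    for z in(0,.062,.08,.102):
        c=[proj("top",[X[0]+.017*np.cos(a),X[1]+.017*np.sin(a),z])[0] for a in np.linspace(0,6.28,13)]
        c=np.array(c);print(z,proj("top",[*X,z])[0],c.min(0),c.max(0))
```

```text
0 [409.37 306.46] [401.44 298.48] [417.29 314.46]
0.062 [414.82 307.76] [406.38 299.26] [423.26 316.29]
0.08 [416.54 308.17] [407.93 299.5 ] [425.15 316.86]
0.102 [418.74 308.69] [409.92 299.81] [427.55 317.6 ]
```

View pics/t21.png

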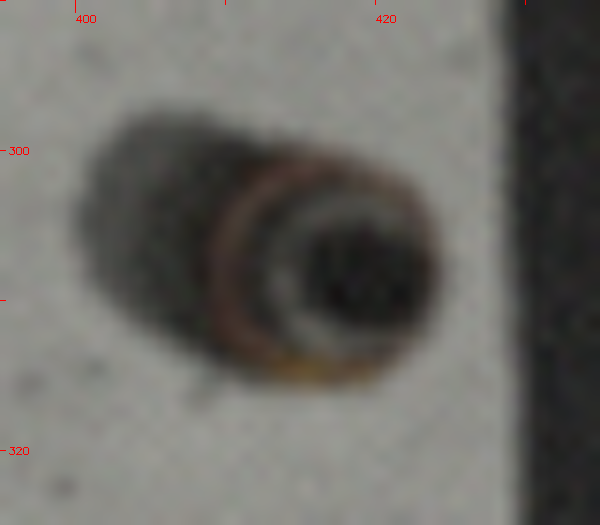

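Run:
```python
from h import *
for p,z in(((416,307.3),.064),((418.9,307.8),.098)): print(onz("top",p,z))
s=status.read_state();print(s['tool_pos'],s['orientation'])
a=np.radians(s['orientation'][2])
d=np.array([.445,-.1265])-s['tool_pos'][:2];print(d@[np.cos(a),np.sin(a)],d@[-np.sin(a),np.cos(a)])
```

```text
[ 0.44494951 -0.12702902  0.064     ]
[ 0.44549726 -0.1261663   0.098     ]
[0.64521968 0.01401655 0.35592838] [-8.92772047e+01 -8.83694468e-02 -8.76457297e+01]
0.1321732751731974 -0.20582285318531932
```

```bash
python3 -m creep '[[-0.4,26,0,-40,0,-8,0],[-0.4,52,0,-80,0,-17,0],[-0.4,78,0,-120,0,-26,0],[-0.4,105,0,-160,0,-35,0],[-0.4,132,0,-202.7,0,-42.6,0],[-0.4,132,0,-202.7,0,-42.6,0],[-0.4,132,0,-202.7,0,-42.6,0],[-0.4,132,0,-202.7,0,-42.6,0]]'
python3 - <<'E'
from h import *
np.set_printoptions(precision=4,suppress=True)
s=status.read_state();print(s['tool_pos'],s['orientation'],s['q'],s['width'])
a=np.radians(s['orientation'][2])
d=np.array([.445,-.1265])-s['tool_pos'][:2];print(d@[np.cos(a),np.sin(a)],d@[-np.sin(a),np.cos(a)])
im=viewer.camera("top");cv2.imwrite("pics/top6.png",im[:,:,::-1])
im=viewer.camera("side");cv2.imwrite("pics/side11.png",im[:,:,::-1])
crop("top",im:=cv2.imread("pics/top6.png")[:,:,::-1],310,130,380,220,6,"t22.png")
E
```

```text
time: 24.75
tool_pos: [0.4458, -0.1254, 0.3483]
orientation: [-90.0, 0.1, -45.0]
wrist_force: [0.8, 0.8, -0.1]
width: 0.696
[ 0.4458 -0.1254  0.3483] [-89.9981   0.0535 -45.005 ] [-24.4171 -12.2495 104.7609   0.0206  87.538   20.5871] 0.6958392140073176
0.0002021370193751097 -0.001359061688038739
```

View pics/top6.png

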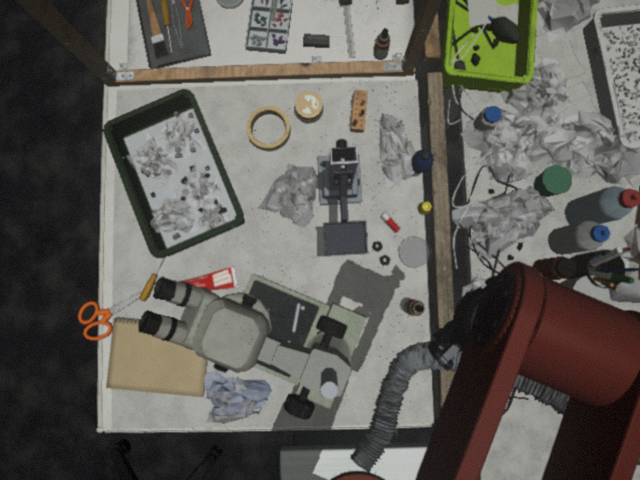

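View pics/side11.png

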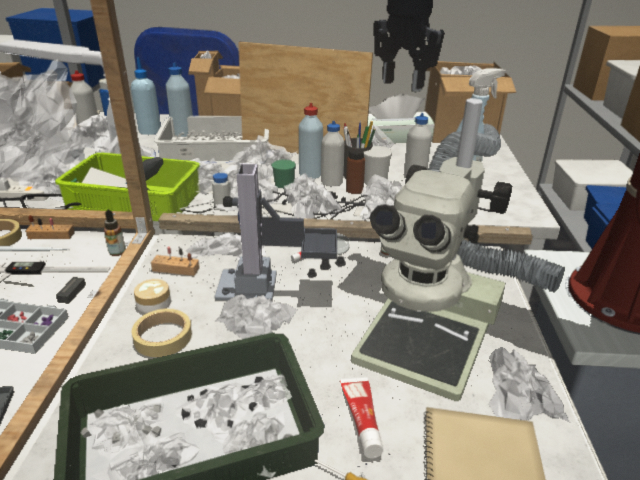

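View pics/t22.png

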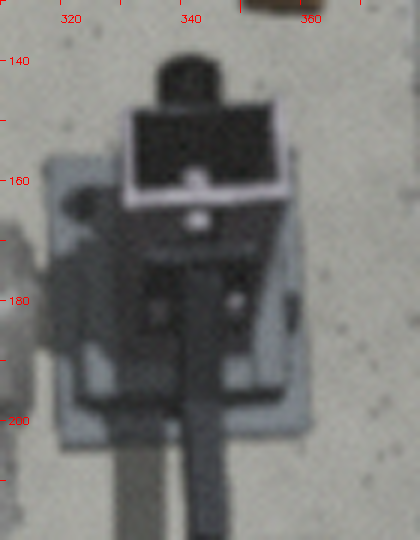

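The bracket hangs level on the upright (side view, tray at about (320,243)). The hand is over the bottle, so descend with the jaws 60 mm open.

```bash
python3 -m creep '[[-0.4,0,60,-1.2,0,0,0],[-0.4,0,120,-1.2,0,0,0],[-0.4,0,180,-1.2,0,0,0],[-0.4,0,220,-1.2,0,0,0],[-0.4,0,230,-1.2,0,0,0],[-0.4,0,230,-1.2,0,0,0]]'
python3 - <<'E'
from h import *
im=viewer.camera("top");crop("top",im,370,260,470,360,6,"t23.png")
im=viewer.camera("side");crop("side",im,340,100,500,300,3,"s23.png")
E
```

```text
time: 25.6
tool_pos: [0.4449, -0.1267, 0.1192]
orientation: [-90.0, 0.0, -45.0]
wrist_force: [1.3, 0.2, -0.0]
width: 0.698
```

View pics/t23.png

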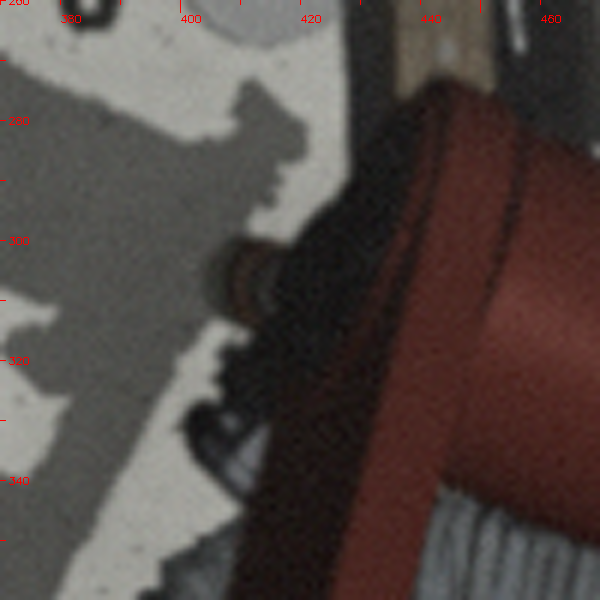

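View pics/s23.png

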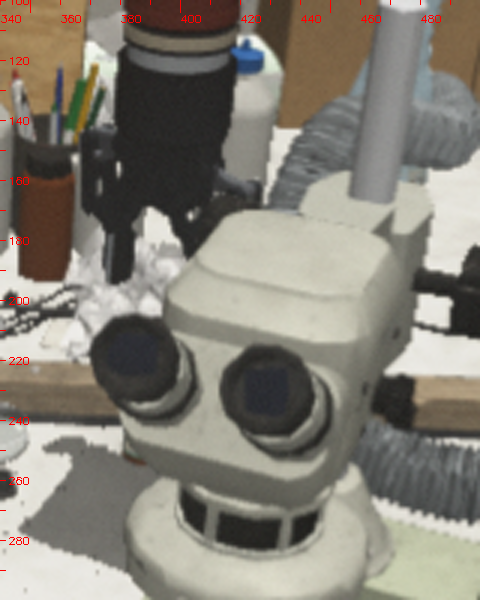

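Run:
```python
from h import *
np.set_printoptions(precision=2,suppress=True)
s=cv2.imread("pics/side0.png")[:,:,::-1];crop("side",s,370,235,400,262,20,"s24.png")
for z in(.0,.01):
  c=np.array([proj("side",[.445+.017*np.cos(a),-.1265+.017*np.sin(a),z])[0] for a in np.linspace(0,6.28,25)]);print(z,c.min(0),c.max(0))
```

```text
0.0 [379.16 247.46] [395.1  256.06]
0.01 [379.48 243.55] [395.49 252.09]
```

View pics/s24.png

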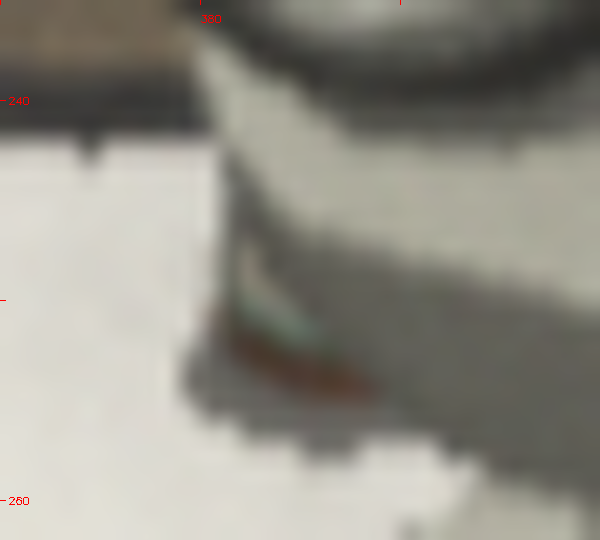

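```bash
python3 -m creep '[[-0.4,0,20,-1.5,0,0,0],[-0.4,0,40,-1.5,0,0,0],[-0.4,0,60,-1.5,0,0,0],[-0.4,0,76,-1.5,0,0,0],[-0.4,0,83,-1.5,0,0,0],[-0.4,0,83,-1.5,0,0,0]]'
python3 -m creep '[[0,0,0,0,0,0,0],[0.5,0,0,0,0,0,0],[0.7,0,0,0,0,0,0],[0.7,0,0,0,0,0,0],[0.7,0,0,0,0,0,0]]' 25
```

```text
time: 26.45
tool_pos: [0.4435, -0.128, 0.0361]
orientation: [-90.0, -0.0, -45.0]
wrist_force: [-0.1, -0.6, 0.3]
width: 0.7
time: 27.08
tool_pos: [0.444, -0.1281, 0.0367]
orientation: [-90.0, -0.1, -45.0]
wrist_force: [-1.6, 1.2, 5.3]
width: 0.365
```

Bottle gripped at width 0.365 (about 31–34 mm). Measure the tray centre from the picture taken with the bracket hung.

Run:
```python
from h import *
im=cv2.imread("pics/top6.png")[:,:,::-1];crop("top",im,310,205,380,265,10,"t25.png")
im=cv2.imread("pics/side11.png")[:,:,::-1];crop("side",im,230,180,350,270,6,"s25.png")
```

```text
(no output)
```

View pics/t25.png

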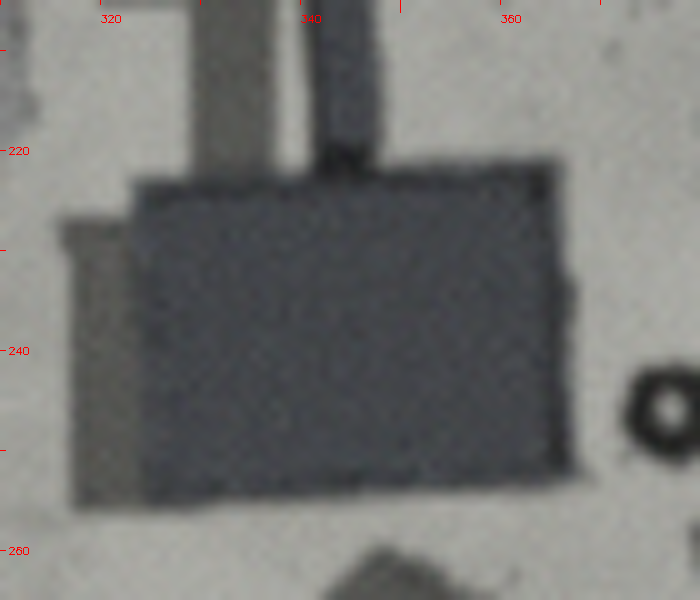

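View pics/s25.png

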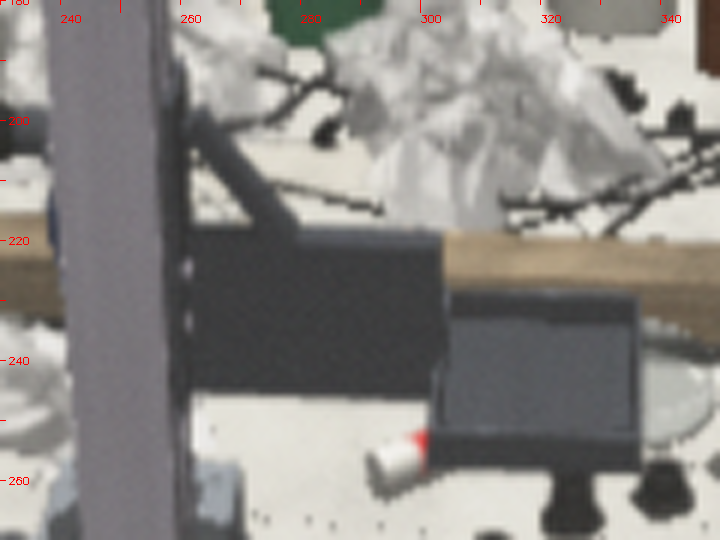

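Run:
```python
from h import *
np.set_printoptions(precision=4,suppress=True)
T=np.array([(323.2,222.5),(365.2,220.5),(367.5,252.5),(324.0,254.7)])
c=np.array([onz("top",p,.110)[:2] for p in T]);print(c,c.mean(0),[np.linalg.norm(c[i]-c[i-1]) for i in range(4)])
d=np.radians(2.3);print("expected", .6952-.110*np.cos(d),.0167-.110*np.sin(d))
# tray rim heights via tri: side corners front-near (y+): rows; px label-0.42
print("front(-x),y+ top rim",tri((335,251.5),(324.0,254.7)),"rear y+",tri((301,251.5),(323.2,222.5)),"front y-",tri((334.5,228),(367.5,252.5)))
s=status.read_state();print(s['tool_pos'])
a=np.radians(-45.0);D=np.array([.5847,.0125])-s['tool_pos'][:2];print(D@[np.cos(a),np.sin(a)],D@[-np.sin(a),np.cos(a)])
```

```text
[[ 0.6152  0.0543]
 [ 0.6169 -0.0273]
 [ 0.5545 -0.0295]
 [ 0.5526  0.0545]] [0.5848 0.013 ] [np.float64(0.06267661016164466), np.float64(0.08163022737643497), np.float64(0.06239099603096955), np.float64(0.08398744378325189)]
expected 0.5852886165374109 0.01228550282141843
front(-x),y+ top rim (array([0.5534, 0.0544, 0.112 ]), np.float64(0.001936286599712646)) rear y+ (array([0.6149, 0.0543, 0.1093]), np.float64(0.000832178455889227)) front y- (array([ 0.5561, -0.0295,  0.1107]), np.float64(0.0032589218992474093))
[ 0.444  -0.1281  0.0367]
7.478300145500131e-05 0.19896318425320694
```

```bash
python3 -m creep '[[0.7,0,-4,0,0,0,0],[0.7,0,-15,0,0,0,0],[0.7,0,-35,0,0,0,0],[0.7,0,-60,0,0,0,0],[0.7,0,-90,0,0,0,0],[0.7,0,-120,0,0,0,0],[0.7,0,-150,0,0,0,0],[0.7,0,-175,0,0,0,0],[0.7,0,-190,0,0,0,0],[0.7,0,-195,0,0,0,0],[0.7,0,-195,0,0,0,0]]' 35
python3 -m creep '[[0.7,0,0,5,0,1,0],[0.7,0,0,20,0,5,0],[0.7,0,0,42,0,10,0],[0.7,0,0,66,0,15,0],[0.7,0,0,90,0,20,0],[0.7,0,0,114,0,25,0],[0.7,0,0,138,0,30,0],[0.7,0,0,162,0,35,0],[0.7,0,0,182,0,39,0],[0.7,0,0,194,0,42,0],[0.7,0,0,199,0,42.7,0],[0.7,0,0,199,0,42.7,0]]'
python3 - <<'E'
from h import *
np.set_printoptions(precision=4,suppress=True)
s=status.read_state();print(s['tool_pos'],s['orientation'],s['wrist_force'],s['width'])
im=viewer.camera("side");crop("side",im,220,120,400,290,4,"s26.png")
E
```

```text
time: 28.45
tool_pos: [0.443, -0.1278, 0.2304]
orientation: [-90.0, 0.0, -45.1]
wrist_force: [-1.0, -0.1, -0.4]
width: 0.358
time: 29.95
tool_pos: [0.5838, 0.0129, 0.23]
orientation: [-90.1, 0.0, -87.7]
wrist_force: [-0.5, -0.1, -0.6]
width: 0.362
[0.5838 0.0129 0.23  ] [-90.0922   0.0047 -87.702 ] [-0.4719 -0.0782 -0.5693] 0.3618193831407996
```

View pics/s26.png

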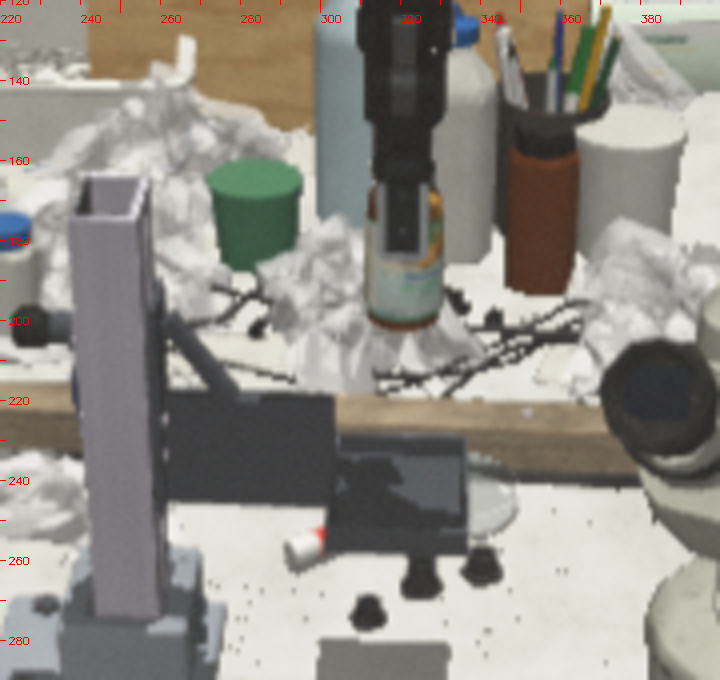

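```bash
python3 -m creep '[[0.7,0,5,1,0,0,0],[0.7,0,20,1,0,0,0],[0.7,0,40,1,0,0,0],[0.7,0,58,1,0,0,0],[0.7,0,72,1,0,0,0],[0.7,0,82,1,0,0,0],[0.7,0,86,1,0,0,0],[0.7,0,86,1,0,0,0],[0.7,0,86,1,0,0,0]]'
python3 -m creep '[[0.7,0,1,0,0,0,0],[0.7,0,2,0,0,0,0],[0.7,0,3,0,0,0,0],[0.7,0,3,0,0,0,0]]'
python3 -m creep '[[0.7,0,0.7,0,0,0,0],[0.7,0,1.4,0,0,0,0],[0.7,0,1.4,0,0,0,0]]'
```

```text
time: 31.12
tool_pos: [0.5858, 0.0127, 0.1458]
orientation: [-89.9, -0.0, -87.7]
wrist_force: [0.2, -0.9, -0.3]
width: 0.359
time: 31.62
tool_pos: [0.585, 0.0128, 0.1418]
orientation: [-90.0, 0.0, -87.7]
wrist_force: [1.2, 0.2, -0.8]
width: 0.367
time: 32.0
tool_pos: [0.585, 0.0127, 0.1404]
orientation: [-90.0, 0.0, -87.7]
wrist_force: [-0.0, 0.5, -1.0]
width: 0.361
```

```bash
python3 -m creep '[[0.7,0,0.5,0,0,0,0],[0.7,0,1,0,0,0,0],[0.7,0,1,0,0,0,0]]'
python3 -m creep '[[0.7,0,0.5,0,0,0,0],[0.7,0,1,0,0,0,0],[0.7,0,1,0,0,0,0]]'
python3 - <<'E'
from h import *
im=viewer.camera("side");crop("side",im,260,160,360,270,5,"s27.png")
E
```

```text
time: 32.38
tool_pos: [0.585, 0.0127, 0.1394]
orientation: [-90.0, 0.0, -87.7]
wrist_force: [0.5, -0.2, -0.2]
width: 0.362
time: 32.75
tool_pos: [0.5851, 0.0127, 0.1384]
orientation: [-90.0, 0.0, -87.7]
wrist_force: [-0.1, 0.9, -1.0]
width: 0.36
```

View pics/s27.png

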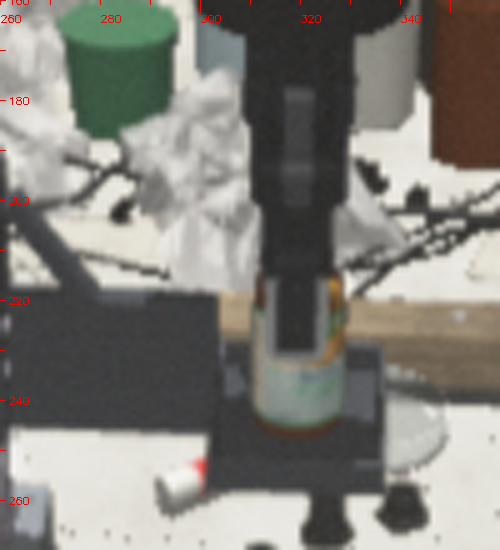

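```bash
python3 -m creep '[[0.7,0,0.4,0,0,0,0],[0.7,0,0.8,0,0,0,0],[0.7,0,0.8,0,0,0,0]]'
python3 -m creep '[[0.7,0,0.4,0,0,0,0],[0.7,0,0.8,0,0,0,0],[0.7,0,0.8,0,0,0,0]]'
python3 -m creep '[[0.7,0,0.4,0,0,0,0],[0.7,0,0.7,0,0,0,0],[0.7,0,0.7,0,0,0,0]]'
```

```text
time: 33.17
tool_pos: [0.5851, 0.0128, 0.1376]
orientation: [-90.0, 0.0, -87.7]
wrist_force: [-0.7, -0.5, -0.5]
width: 0.363
time: 33.55
tool_pos: [0.5852, 0.0127, 0.1372]
orientation: [-90.0, -0.0, -87.7]
wrist_force: [0.1, 0.4, 0.6]
width: 0.357
time: 33.92
tool_pos: [0.5854, 0.0127, 0.1369]
orientation: [-90.0, -0.0, -87.7]
wrist_force: [-2.4, -0.1, 5.6]
width: 0.36
```

Contact felt (5.6 N, right at the expected 0.137). Ease off a hair and open.

```bash
python3 -m creep '[[0.7,0,-0.6,0,0,0,0],[0.25,0,-0.6,0,0,0,0],[0.2,0,-0.6,0,0,0,0],[0.1,0,-0.6,0,0,0,0],[0,0,-0.6,0,0,0,0],[-0.2,0,-0.6,0,0,0,0],[-0.2,0,-0.6,0,0,0,0]]'
python3 - <<'E'
from h import *
im=viewer.camera("side");crop("side",im,220,160,360,280,5,"s28.png")
E
```

```text
time: 34.8
tool_pos: [0.5851, 0.0127, 0.1368]
orientation: [-90.0, 0.0, -87.7]
wrist_force: [-1.2, -0.3, -0.6]
width: 0.598
```

View pics/s28.png

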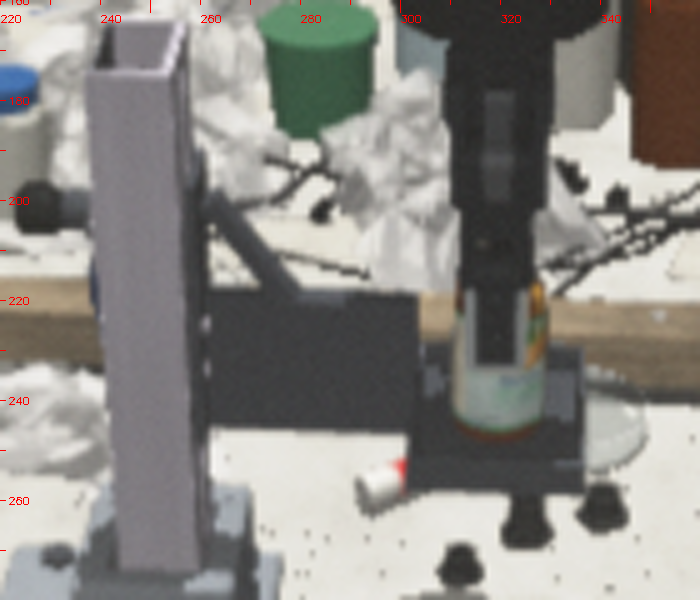

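Released; the bottle stands in the tray. Withdraw straight up, gently at first.

```bash
python3 -m creep '[[-0.2,0,-6,0,0,0,0],[-0.2,0,-16,0,0,0,0],[-0.2,0,-30,0,0,0,0],[-0.2,0,-50,0,0,0,0],[-0.2,0,-80,0,0,0,0],[-0.2,0,-120,0,0,0,0],[-0.2,0,-170,0,0,0,0],[-0.2,0,-220,0,0,0,0],[-0.2,0,-230,0,0,0,0],[-0.2,0,-230,0,0,0,0]]'
python3 -m creep '[[-0.2,30,0,-30,0,0,0],[-0.2,80,0,-60,0,0,0],[-0.2,130,0,-90,0,0,0],[-0.2,180,0,-110,0,0,0],[-0.2,200,0,-110,0,0,0],[-0.2,200,0,-110,0,0,0],[-0.2,200,0,-110,0,0,0]]'
python3 - <<'E'
from h import *
im=viewer.camera("side");cv2.imwrite("pics/side20.png",im[:,:,::-1]);crop("side",im,215,150,355,280,5,"s29.png")
g=cv2.cvtColor(im,cv2.COLOR_RGB2GRAY).astype(int)
print(g[200,219:226],g[168:180,243],[g[236:252,c].tolist() for c in(266,270,295)])
im=viewer.camera("top");cv2.imwrite("pics/top20.png",im[:,:,::-1]);crop("top",im,300,130,390,270,4,"t29.png")
E
```

```text
time: 36.1
tool_pos: [0.5855, 0.0127, 0.3686]
orientation: [-89.8, -0.0, -87.7]
wrist_force: [0.6, 0.6, -0.2]
width: 0.6
time: 36.98
tool_pos: [0.4834, -0.1902, 0.3659]
orientation: [-90.1, 0.1, -87.7]
wrist_force: [0.6, -0.0, -0.2]
width: 0.606
[137 137 138 118  58  49  49] [116 118 118 117 109 124 158 136 123 120 120 118] [[61, 61, 63, 63, 62, 62, 61, 62, 67, 101, 192, 222, 224, 224, 223, 220], [58, 61, 60, 60, 64, 60, 63, 62, 66, 103, 194, 222, 225, 226, 225, 225], [59, 61, 59, 62, 63, 63, 61, 60, 61, 64, 101, 190, 220, 224, 224, 226]]
```

View pics/s29.png

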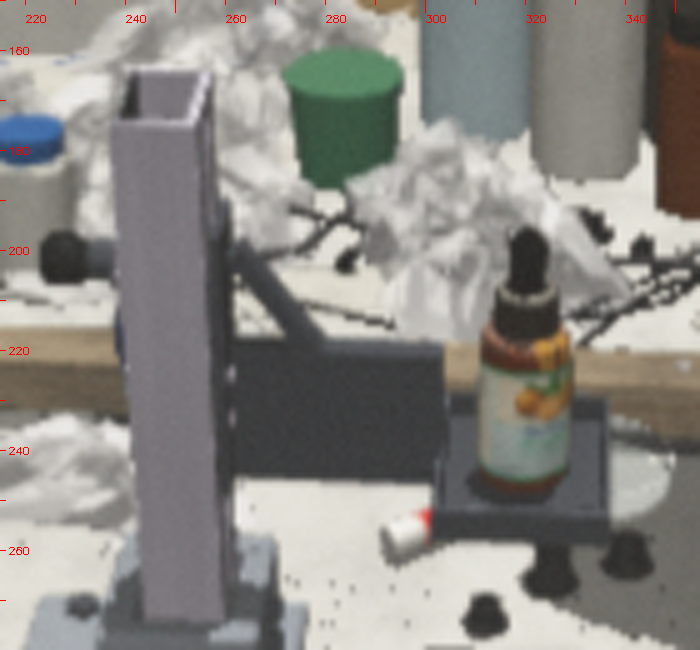

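View pics/t29.png

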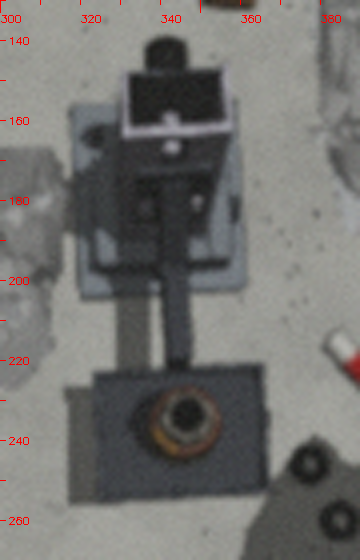

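Run:
```python
import cv2,numpy as np
for n in("s11","s12"):
    g=cv2.cvtColor(cv2.imread(f"pics/{n}.png"),cv2.COLOR_BGR2GRAY).astype(int)
    print(n,[g[(r-130)*4+2,0:80:4].tolist() for r in(200,202)],g[430:480:4,200].tolist())
    print([g[(r-130)*4+2,(c-220)*4+2] for r in (200,) for c in range(220,240)], [g[(r-130)*4+2,(270-220)*4+2] for r in range(228,250)])
```

```text
s11 [[144, 144, 136, 83, 76, 52, 53, 76, 55, 56, 54, 52, 64, 83, 89, 90, 89, 94, 110, 123], [145, 147, 137, 83, 49, 48, 49, 48, 48, 49, 49, 50, 56, 69, 74, 74, 75, 82, 111, 126]] [100, 197, 222, 224, 225, 222, 224, 226, 228, 230, 230, 230, 230]
[np.int64(144), np.int64(140), np.int64(115), np.int64(56), np.int64(52), np.int64(53), np.int64(54), np.int64(57), np.int64(55), np.int64(55), np.int64(53), np.int64(56), np.int64(76), np.int64(88), np.int64(89), np.int64(89), np.int64(91), np.int64(101), np.int64(119), np.int64(126)] [np.int64(63), np.int64(61), np.int64(62), np.int64(67), np.int64(84), np.int64(88), np.int64(78), np.int64(70), np.int64(71), np.int64(101), np.int64(197), np.int64(223), np.int64(224), np.int64(225), np.int64(222), np.int64(224), np.int64(225), np.int64(228), np.int64(230), np.int64(230), np.int64(230), np.int64(230)]
s12 [[144, 138, 98, 59, 76, 50, 52, 76, 57, 54, 51, 51, 64, 84, 88, 88, 90, 94, 109, 123], [145, 138, 97, 57, 46, 50, 49, 48, 50, 50, 46, 43, 56, 68, 71, 73, 75, 82, 114, 127]] [61, 64, 65, 64, 65, 85, 165, 216, 228, 230, 231, 230, 229]
[np.int64(141), np.int64(121), np.int64(73), np.int64(51), np.int64(51), np.int64(51), np.int64(54), np.int64(56), np.int64(57), np.int64(51), np.int64(51), np.int64(56), np.int64(75), np.int64(88), np.int64(87), np.int64(89), np.int64(93), np.int64(100), np.int64(118), np.int64(126)] [np.int64(61), np.int64(61), np.int64(60), np.int64(61), np.int64(61), np.int64(64), np.int64(60), np.int64(63), np.int64(62), np.int64(60), np.int64(64), np.int64(65), np.int64(64), np.int64(65), np.int64(86), np.int64(166), np.int64(214), np.int64(227), np.int64(229), np.int64(231), np.int64(231), np.int64(229)]
```

The knob had moved back about 0.5 px on the ramp (picture at 13.7 s) and has been at rest in every picture since, so the plunger snapped in. Handing in.

```bash
python3 -c "
from cell import workorder,status
print(status.read_state()['time']);print(workorder.hand_in())"
```

```text
37.075
the job is handed in; nothing more can be done
None
```

The bracket hangs in the top two slots with the plunger locked, and the bottle stands upright on its tray. I handed in at 37.1 s of the 58 s allowed; hand_in reports no verdict.

**Bracket:**
- I found the upright sitting about 13 mm low. The hooks went in freely, and I pressed down in roughly 1 mm steps.
- The camera shows the plunger knob pushed back on the ramp, then at rest in every picture taken after the snap.
- A pull-up test moved the bracket only about 1 mm, against several newtons.
- A final press of 15 N with closed fingers met a hard stop. The upright did not move in the pictures.

**Bottle:** I picked the bottle beside the microscope; another dropper bottle stood out of reach. It was carried upright and touched down at the expected height. The touchdown peaked at 5.6 N on the wrist sensor. The last pictures show it standing in the tray with the arm clear.

**Checks that disagreed:**
- **Grip slip:** The pads slipped about 5 mm down the bracket's web while it was being pressed in. The tool height alone therefore misread the bracket's position, so I relied on the camera and the finger press instead.
- **Droop:** The tray end of the web dropped about 1.4 mm when I let go, while the tray's rim still measured level to within about 3 mm. This is the least settled of the checks.

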